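# Weigh out the dummies and box the coaster set

### The job

Make up the coaster set: among the marble coasters lying on the table there are two hollow display dummies that look the same but are far lighter, so lift each coaster to feel its weight and lay the dummies flat on the printed tray. Stack all the sound coasters squarely, lift them off the table together as one pile, and tilt that pile into the snug dark wooden box, its low end first under the lip right home to the wall, then the other end down, so that every sound coaster lies flat in the box under the lip. Leave the bell, mug and glass dish where they stand.

Things in the scene. Friction and masses are not known exactly. Their poses are not given: they have to be found in the camera images.
- coaster_1: flat coaster, white marble on thin brass, 90 x 60 x 8 mm, loose, at first flat on the table. May be absent (None). Origin: centre of its underside; x along the 90 mm side, y along the 60 mm side, z up. A sound one weighs 0.20 to 0.25 kg, a hollow dummy only 0.03 to 0.04 kg; both look the same
- coaster_2: flat coaster, white marble on thin brass, 90 x 60 x 8 mm, loose, at first flat on the table. May be absent (None). Origin: centre of its underside; x along the 90 mm side, y along the 60 mm side, z up. A sound one weighs 0.20 to 0.25 kg, a hollow dummy only 0.03 to 0.04 kg; both look the same
- coaster_3: flat coaster, white marble on thin brass, 90 x 60 x 8 mm, loose, at first flat on the table. May be absent (None). Origin: centre of its underside; x along the 90 mm side, y along the 60 mm side, z up. A sound one weighs 0.20 to 0.25 kg, a hollow dummy only 0.03 to 0.04 kg; both look the same
- coaster_4: flat coaster, white marble on thin brass, 90 x 60 x 8 mm, loose, at first flat on the table. May be absent (None). Origin: centre of its underside; x along the 90 mm side, y along the 60 mm side, z up. A sound one weighs 0.20 to 0.25 kg, a hollow dummy only 0.03 to 0.04 kg; both look the same
- coaster_5: flat coaster, white marble on thin brass, 90 x 60 x 8 mm, loose, at first flat on the table. May be absent (None). Origin: centre of its underside; x along the 90 mm side, y along the 60 mm side, z up. A sound one weighs 0.20 to 0.25 kg, a hollow dummy only 0.03 to 0.04 kg; both look the same
- gift_box: open dark wooden box for one pile, fixed, 112 x 80 mm outside. Origin: centre of its underside; x along its length from the lipped wall (-x) to the low wall (+x), z up. Inside 96 x 66 mm, centred on the origin. End walls 8 mm, side walls 7 mm thick. The side walls stand only at the corners, 20 mm each; between x = -30 and +30 mm both sides are open for the fingers
- box_floor (a point): centre of the box's flat inner floor, 12 mm above the table. At the finger gaps the floor is only 46 mm wide, with bare table beside it
- box_lip (a point): middle of the lip's free edge, on its underside, 44 mm above the table. The lip, 6 mm thick, runs along the top of the end wall at -x and reaches 12 mm inward from it (wall's inner face at x = -48, lip's edge at x = -36 mm). Corner walls beside it 45 mm high. A pile's low end goes under it; the pile goes in only tilted, its length along the box
- box_low_wall (a point): middle of the top of the low end wall at +x, 34 mm above the table (22 mm above the inner floor); its inner face is at x = +48 mm. Corner walls beside it are as high
- tray: the only single flat printed glass tray at the side of the work, for the dummies, fixed, 99 x 176 x 8 mm. Origin: centre of its underside; x along the 99 mm side, y along the 176 mm side; its top is 8 mm above the origin
- bell: brass counter bell, a bystander behind the coasters, 82 mm across, 61 mm high, loose. Origin: centre of its underside. To the right of it and behind the work stands a big round vase of flowers, fixed, not listed: its belly is 330 mm across, about world x 0.77, y -0.31, widest 0.2 to 0.42 m above the table; keep the wrist clear of it
- dish: round shallow glass dish, a bystander, 93 mm across, 20 mm high, loose. Origin: centre of its underside
- mug: white mug with a handle, a bystander, 74 x 105 x 88 mm, loose. Origin: about the middle of its underside, between cup and handle

How it is judged:
By the outcome, as a careful person would: the job done as asked, in the order asked, and still so for the second after the job is handed in, with the robot touching nothing.
Of coaster_1, coaster_3, coaster_4 only 2 to 3 are there at a start; the rules pass over those that are not, and their reading is None.
At some moment in a run one of coaster_1, coaster_2, coaster_3, coaster_4, coaster_5 may be knocked a few centimetres aside while the robot is not near it.
It also fails if it takes over 210 s, if anything falls off the work surface, if the arm or the gripper's body presses on something with over 40 N, if the wrist force passes 120 N, or if a joint passes its speed limit or range.

### The arm

A 6-joint arm with a two-finger parallel gripper is mounted at the origin on a cart in front of the work surface, level with it; the furniture and walls round the work are solid. World frame = base frame: x ahead of the robot, y to its left, z up, the work surface at z = 0. Lengths are in m, angles in degrees, forces in N, time in s.
With the tool pointing down it reaches from about 0.375 to 0.9 m from the base axis. Payload 3.1 kg.
Tool frame: the origin (TCP) lies on the centre line of the jaws, within the pads' length; the fingertips stand 22 mm ahead of it and the grasp point (between the pads) lies 3 mm ahead of it; y points along the fingers, z is the direction in which the jaws open and shut, and the axes are right-handed (so a half turn about y gives the same grasp; the last joint's range is limited). The gripper opens to 87 mm and grips with 3 to 60 N. Pads are 19 mm wide; open, the fingers measure 117 mm over their backs; the gripper's body (75 mm by 190 mm) begins 51 mm behind the grasp point.
Start: joints at [-87.577, 30.224, 82.088, -0, 67.689, -10.227], TCP at [0.137, -0.61, 0.245] pointing down, gripper open.
Joint ranges: [-176.69, 176.69], [-43.24, 126.21], [12.49, 139.97], [-82, 262], [0, 151.66], [-163.58, 163.58]. Speed limits (degrees/s): [159.86, 159.86, 180, 180, 180, 180].

### API

Orientations are given as a 3x3 rotation matrix whose columns are the frame's x, y, z axes.
In Python, from rig import bot gives the robot as it stands.
- The arm moves only by the tool jog_arm, never from a script. Its argument "motion" is one flat list of numbers, 6 for each row, row after row: the shift along the tool's x, y, z in mm, then the turn, a rotation vector about the tool's x, y, z in degrees. A call has 1 to 20 rows; each row is the pose to reach, as a shift and turn from the pose commanded when the call began, along the tool's axes at that moment; what a row does not reach only later rows make up. A row lasts 1/8 s, in which the tool goes at most 62.5 mm and 10.7 degrees, less where a joint would pass 70% of its speed; a pose out of reach is approached as far as the arm can. A call with a gripper value outside its range is refused whole. "gripper" is the opening, from 0 (shut) to 1 (fully open), set as the call begins (left out, the last holds). The fingers move at their own pace and stop on an object; the grip force is fixed at half the most. Time passes only in rows, so rows that repeat a pose let the fingers close. It gives the time, the measured TCP pose, the force and the opening at its end, in the units of the state.
- bot.read_state(): the state, without advancing time (a new reading comes with each control period).
- bot.capture(name): name is "scene" or "top"; returns (picture, depth): 480x640x3 uint8, red, green, blue; 480x640 float32, m along the optical axis (not along the pixel's ray), 0 where there is no reading.
- bot.get_calibration(name): a dict with "mtx" (3x3 intrinsics, pixels), "pose" (4x4, takes a point from camera to world coordinates). Camera axes: x right, y up, looking along -z (the intrinsics and any distortion apply to the point x, -y, -z); pixel columns grow to the right and rows downward; lengths in m; the calibration is good to about 2 mm. A picture is of the moment at which its call begins. get_calibration takes no time and is no camera call.
- bot.hand_in(): hands the job in, once; it reports no verdict.
The state is a dict: "time_s": time; "joint_positions": joint angles; "qvel": joint speeds; "tau": joint torques, N m; "position": TCP position; "tcp_rot": TCP orientation; "force": force on the tool from outside, world axes, zero at the start; "moment": the same for the moment, N m; "opening": opening from 0.0 (shut) to 1.0 (fully open).
Only numpy, scipy, OpenCV 4.12 (cv2) and the standard library are available. Lean on these libraries where they do the work, as an engineer would, in place of code of your own. Each camera call takes 0.05 s, during which the arm holds its last target.

## Working session

There is one attempt and no reset: what is moved stays moved. The work goes in short steps, Python scripts to look and compute and a tool call to move; the robot and the scene stay as the last step left them, time stands still between calls to the robot, and variables do not carry over. Pictures are saved under pics/ and viewed, and the job is handed in when it is done.

Besides the shell and the picture viewer there is one more tool, called after "Call:" by a JSON object that holds its "op" and its "data". jog_arm: Moves the arm, as the interface text tells. Its arguments: {"type":"object","properties":{"motion":{"type":"array","items":{"type":"number"}},"gripper":{"type":"number"}},"required":["motion"]}

```bash
mkdir -p pics; ls
python3 - <<'E'
from rig import bot
import cv2,numpy as np
s=bot.read_state(); print(s)
for n in("top","scene"):
    im,d=bot.capture(n); cv2.imwrite(f"pics/{n}0.png",im[:,:,::-1]); np.save(f"{n}0.npy",d)
    c=bot.get_calibration(n); print(n,np.round(c["mtx"],1),np.round(c["pose"],3),c.keys())
E
```

```text
pics
{'time_s': 0.0, 'joint_positions': array([-8.75764869e+01,  3.02770985e+01,  8.21586596e+01, -6.79544699e-04,
        6.76901772e+01, -1.02280034e+01]), 'qvel': array([-0.07431739, -0.04204822, -0.02569932,  0.00702978, -0.03845731,
        0.00286336]), 'tau': array([-1.05506060e-03, -4.40047753e+01, -1.76595712e+01,  6.32395386e-02,
        5.81485033e-02, -1.65458837e-04]), 'position': array([ 0.13687546, -0.60909868,  0.24357901]), 'tcp_rot': array([[-9.75719259e-01, -1.03905934e-04,  2.19024923e-01],
       [-2.19024619e-01,  2.19555486e-03, -9.75716862e-01],
       [-3.79498464e-04, -9.99997584e-01, -2.16500312e-03]]), 'force': array([-0.05860971, -0.02595375, -0.50434176]), 'moment': array([-0.02937436,  0.05296438, -0.0567467 ]), 'opening': 0.9982333056033937}
top [[443.9   0.  317.7]
 [  0.  443.9 239.3]
 [  0.    0.    1. ]] [[-0.013  0.994 -0.106  0.459]
 [-1.    -0.012  0.006  0.047]
 [ 0.005  0.106  0.994  1.177]
 [ 0.     0.     0.     1.   ]] dict_keys(['mtx', 'pose'])
scene [[509.9   0.  320.8]
 [  0.  509.9 235.6]
 [  0.    0.    1. ]] [[-0.621  0.527 -0.581 -0.042]
 [-0.784 -0.399  0.476  0.552]
 [ 0.019  0.751  0.66   0.767]
 [ 0.     0.     0.     1.   ]] dict_keys(['mtx', 'pose'])
```

View pics/top0.png

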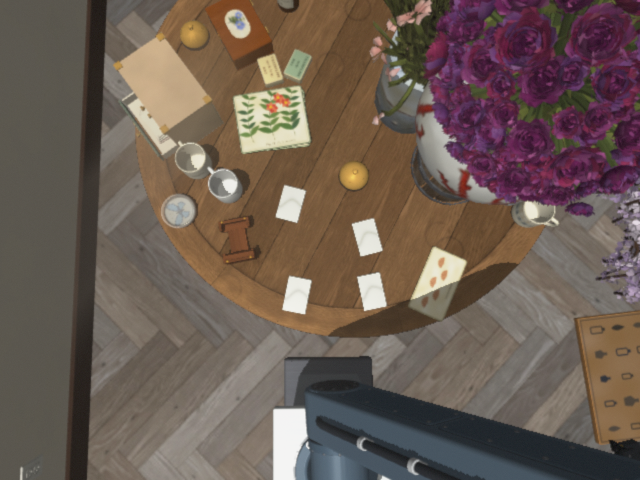

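View pics/scene0.png

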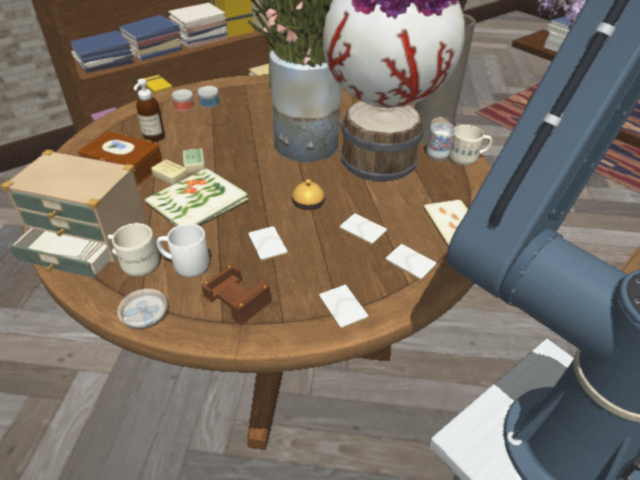

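The top view shows four coasters near (291,204), (367,237), (297,295) and (372,291). The box is at (238,240), the tray at (437,283), the bell at (354,176), the dish at (179,211) and the mug at (225,185). With four coasters present, two must be sound and two dummies. Next I'll measure them.

```bash
cat > h.py <<'E'
import numpy as np, cv2
from rig import bot
def toworld(cal,u,v,z):
    K,P=cal["mtx"],cal["pose"]
    d=P[:3,:3]@np.array([(u-K[0,2])/K[0,0],-(v-K[1,2])/K[1,1],-1.0]); o=P[:3,3]
    return o+d*(z-o[2])/d[2]
def topix(cal,p):
    K,P=cal["mtx"],cal["pose"]
    q=P[:3,:3].T@(np.asarray(p)-P[:3,3]); return np.array([K[0,0]*q[0]/-q[2]+K[0,2],K[1,1]*-q[1]/-q[2]+K[1,2]])
def cloud(cal,d):
    K,P=cal["mtx"],cal["pose"]; v,u=np.mgrid[:480,:640]
    c=np.stack([(u-K[0,2])/K[0,0]*d,-(v-K[1,2])/K[1,1]*d,-d],-1)
    return c@P[:3,:3].T+P[:3,3]
def coasters(name="top",z=0.008,verbose=True,amin=150):
    im,d=bot.capture(name); cal=bot.get_calibration(name)
    hsv=cv2.cvtColor(im,cv2.COLOR_RGB2HSV)
    m=((hsv[...,1]<45)&(hsv[...,2]>170)).astype(np.uint8)
    n,lab,st,ce=cv2.connectedComponentsWithStats(m)
    pc=cloud(cal,d); out=[]
    for i in range(1,n):
        if st[i,4]<amin: continue
        zz=np.median(pc[lab==i][:,2])
        cs,_=cv2.findContours((lab==i).astype(np.uint8),cv2.RETR_EXTERNAL,cv2.CHAIN_APPROX_NONE)
        W=np.array([toworld(cal,*p[0],z)[:2] for p in max(cs,key=len)])
        (c,(a,b),t)=cv2.minAreaRect((W*1000).astype(np.float32))
        if a<b:a,b,t=b,a,t+90
        if not(60<a<125 and 40<b<90):continue
        out.append((c[0],c[1],a,b,(t+90)%180-90,zz*1000))
        if verbose: print(name,"px",np.round(ce[i]),"xy",np.round(c,1),"size %.0f %.0f ang %.1f medz %.1f"%(a,b,out[-1][4],out[-1][5]))
    return im,d,out
E
python3 - <<'E'
from h import *
im,d,o=coasters("top")
cv2.imwrite("pics/topcrop.png",cv2.resize(im[160:330,150:490,::-1],(800,400),interpolation=cv2.INTER_CUBIC))
im2,d2,o2=coasters("scene")
cv2.imwrite("pics/scenebox.png",cv2.resize(im2[210:330,110:290,::-1],(800,533),interpolation=cv2.INTER_CUBIC))
pc=cloud(bot.get_calibration("scene"),d2)
for p in [(240,293),(188,250),(309,195),(142,308),(450,222)]: print(p,np.round(pc[p[1],p[0]]*1000))
E
```

```text
top px [253. 118.] xy [914.4 214.3] size 93 50 ang -66.0 medz 16.1
top px [196. 158.] xy [816.5 374.8] size 90 62 ang 9.3 medz 8.6
top px [229. 185.] xy [730.5 283.9] size 77 53 ang -36.5 medz 8.6
top px [290. 204.] xy [680.9 112.2] size 90 60 ang -15.4 medz 8.1
top px [180. 210.] xy [666.1 406.8] size 72 69 ang 79.8 medz 11.0
top px [535. 212.] xy [ 639.2 -549.9] size 101 51 ang 44.8 medz 8.3
top px [367. 237.] xy [588.5 -90.3] size 90 60 ang 13.3 medz 7.8
top px [372. 291.] xy [445.5 -99.8] size 89 61 ang 10.5 medz 7.8
top px [296. 295.] xy [439.4  96.9] size 91 61 ang -11.7 medz 8.1
scene px [207.  90.] xy [1421.3 -146.1] size 66 61 ang -36.1 medz 46.0
scene px [182.  94.] xy [1447.   -69.1] size 69 61 ang -4.1 medz 45.8
scene px [442. 130.] xy [ 783.5 -577.6] size 96 54 ang -43.5 medz 87.2
scene px [118. 147.] xy [1258.2  220.8] size 85 55 ang 27.5 medz 68.9
scene px [363. 228.] xy [590.3 -90.3] size 93 64 ang 14.2 medz 9.0
scene px [267. 242.] xy [681.1 112.3] size 95 62 ang -15.4 medz 8.9
scene px [411. 261.] xy [446.9 -99.2] size 92 64 ang 10.9 medz 9.0
scene px [343. 305.] xy [439.3  97.3] size 94 62 ang -11.5 medz 8.9
scene px [143. 308.] xy [668.8 406.1] size 89 80 ang -36.3 medz 11.6
(240, 293) [584. 242.  12.]
(188, 250) [687. 290.  79.]
(309, 195) [731. -43.  38.]
(142, 308) [667. 410.   9.]
(450, 222) [ 480. -265.    9.]
```

View pics/topcrop.png

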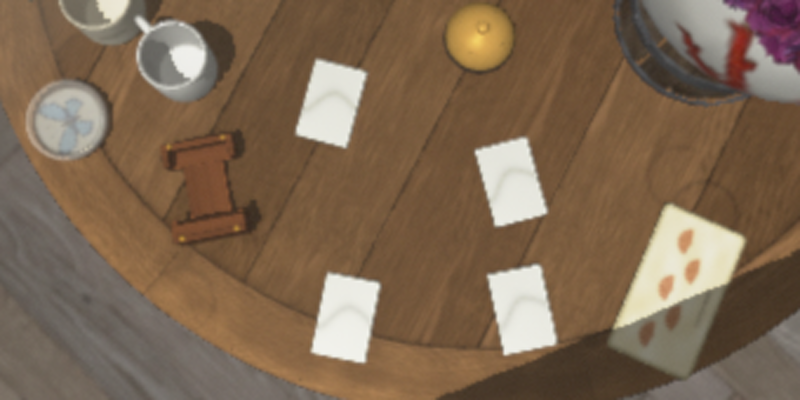

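View pics/scenebox.png

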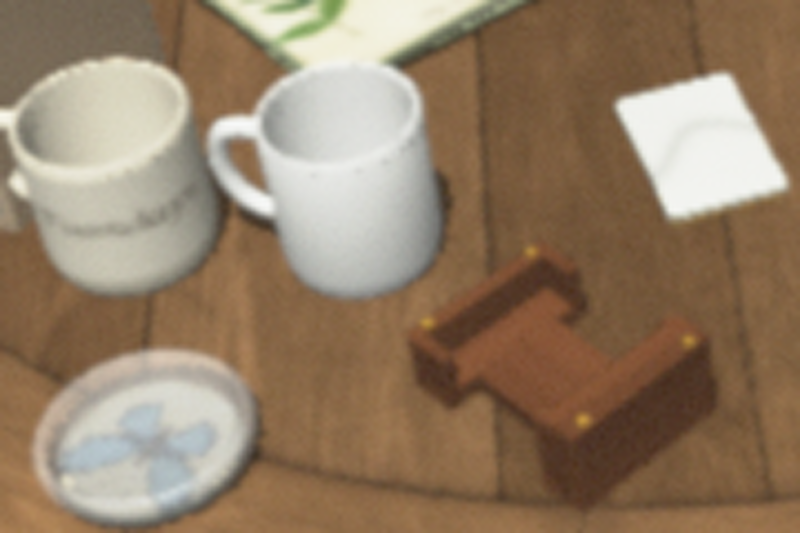

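All four coasters agree between the two cameras to about 2 mm, at z of about 8 mm. The scene view shows the box's taller lipped wall at the near (robot) end and the low wall at the far end. Next: box and tray poses.

Run:
```python
from h import *
for n in("top","scene"):
    im,d=bot.capture(n); cal=bot.get_calibration(n); pc=cloud(cal,d)*1000
    P=pc.reshape(-1,3); hsv=cv2.cvtColor(im,cv2.COLOR_RGB2HSV)
    reg=(P[:,0]>500)&(P[:,0]<670)&(P[:,1]>185)&(P[:,1]<310)
    Q=P[reg]; print(n,"hist",np.histogram(Q[:,2],bins=[-5,5,9,15,20,30,37,42,47,53,60])[0])
    for lo,hi in((47,53),(31,37),(10,14)):
        q=Q[(Q[:,2]>lo)&(Q[:,2]<hi)]
        if len(q)>5: 
            r=cv2.minAreaRect(q[:,:2].astype(np.float32)); print(lo,hi,len(q),np.round(q[:,2].mean(),1),np.round(r[0],1),np.round(r[1],1),round(r[2],1))
    # tray: light-coloured yellow
    reg=(pc[...,0]>350)&(pc[...,0]<600)&(pc[...,1]>-400)&(pc[...,1]<-180)
    # bright relative to table
    m=(reg&(pc[...,2]>4.5)&(pc[...,2]<15)).astype(np.uint8)
    k,lab,st,ce=cv2.connectedComponentsWithStats(m); i=1+np.argmax(st[1:,4])
    cs,_=cv2.findContours((lab==i).astype(np.uint8),cv2.RETR_EXTERNAL,cv2.CHAIN_APPROX_NONE)
    W=np.array([toworld(cal,*p[0],.008)[:2] for p in max(cs,key=len)])*1000
    r=cv2.minAreaRect(W.astype(np.float32)); print("tray",np.round(r[0],1),np.round(r[1],1),round(r[2],1),st[i,4])
    big=cv2.resize(im[215:275,210:270] if n=="top" else im[260:330,195:280],None,fx=8,fy=8,interpolation=cv2.INTER_CUBIC); cv2.imwrite(f"pics/box_{n}.png",big[:,:,::-1])
```

```text
top hist [1841   80  501   81   55  124   19   29  217   21]
47 53 217 49.9 [538.8 243.3] [22.9 79.9] 10.3
31 37 116 34.1 [582.4 251.3] [111.7  79.7] 10.0
10 14 360 12.1 [578.9 249.5] [104.4  77.6] 10.3
tray [ 463.  -272.3] [101.6 176.8] 66.2 2286
scene hist [2038   99  667  159  294  314   80   84  355    8]
47 53 355 50.2 [537.5 243.5] [24.  80.1] 8.3
31 37 280 34.2 [583.3 251.8] [114.5  80.6] 9.7
10 14 534 12.4 [580.9 253.1] [110.5  77. ] 10.3
tray [ 478.9 -278.7] [ 98.9 148.1] 64.9 1009
```

View pics/box_top.png

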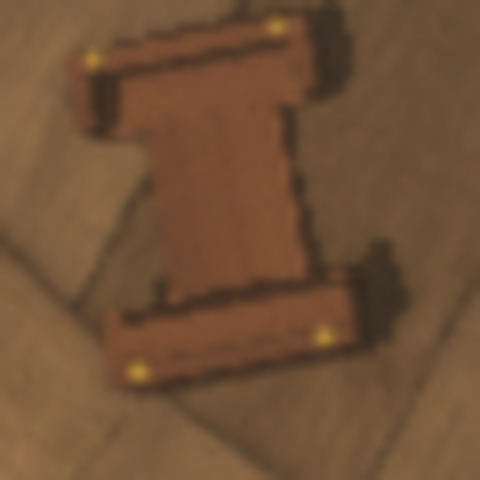

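View pics/box_scene.png

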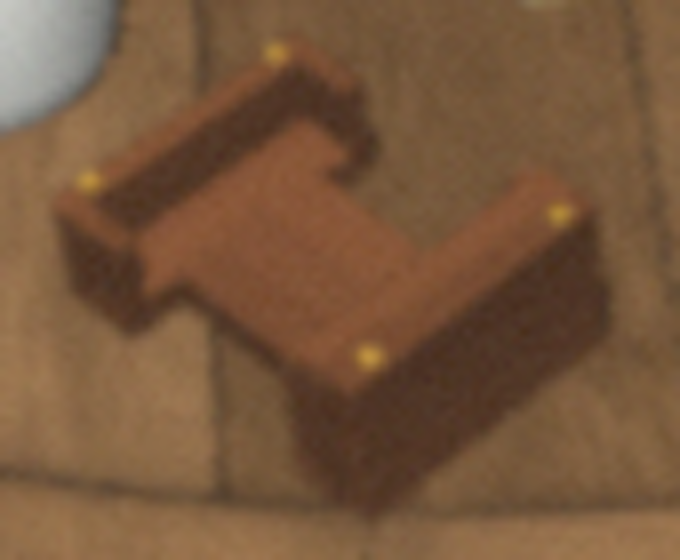

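```bash
cat >> h.py <<'E'
from scipy.spatial.transform import Rotation as Ro
def tgt_R(psi,tilt=0):
    z=np.array([np.cos(np.radians(psi)),np.sin(np.radians(psi)),0]); y=np.array([0,0,-1.]); x=np.cross(y,z)
    return np.stack([x,y,z],1)@Ro.from_euler('z',tilt,degrees=True).as_matrix()
def delta(*targets):
    """targets: (x,y,z mm, psi[,tilt]); prints shifts/turns from present measured pose"""
    s=bot.read_state(); R0=s["tcp_rot"]; p0=s["position"]*1000
    yz=np.degrees(np.arctan2(R0[1,2],R0[0,2]))
    print("t %.2f p %s psi %.1f tooly %s F %s open %.3f"%(s["time_s"],np.round(p0,1),yz,np.round(R0[:,1],3),np.round(s["force"],2),s["opening"]))
    print(" joints",np.round(s["joint_positions"],1))
    for t in targets:
        R=tgt_R(t[3],t[4] if len(t)>4 else 0); sh=R0.T@(np.array(t[:3])-p0); rv=np.degrees(Ro.from_matrix(R0.T@R).as_rotvec())
        print(" ->",t,"shift",np.round(sh,1),"turn",np.round(rv,1))
E
python3 - <<'E'
from h import *
delta((446,-99.5,124,-79.3),(446,-99.5,24,-79.3))
E
```

```text
t 0.30 p [ 136.9 -609.6  244.2] psi -77.3 tooly [ 0.     0.001 -1.   ] F [-0.14 -0.19  0.28] open 0.999
 joints [-87.6  30.2  82.1   0.   67.7 -10.2]
 -> (446, -99.5, 124, -79.3) shift [-413.3  120.6 -429.9] turn [ 0.  2. -0.]
 -> (446, -99.5, 24, -79.3) shift [-413.3  220.6 -429.8] turn [ 0.  2. -0.]
```

Call:
{"op": "jog_arm", "data": {"motion": [-100, 10, -105, 0, 0, 0, -200, 40, -210, 0, 1, 0, -300, 80, -310, 0, 2, 0, -413, 120, -430, 0, 2, 0, -413, 120, -430, 0, 2, 0, -413, 120, -430, 0, 2, 0, -413, 120, -430, 0, 2, 0, -413, 120, -430, 0, 2, 0, -413, 120, -430, 0, 2, 0, -413, 120, -430, 0, 2, 0, -413, 120, -430, 0, 2, 0, -413, 120, -430, 0, 2, 0, -413, 120, -430, 0, 2, 0, -413, 120, -430, 0, 2, 0, -413, 120, -430, 0, 2, 0, -413, 120, -430, 0, 2, 0], "gripper": 1.0}}

```text
time_s: 2.3
position: [0.4456, -0.1002, 0.1246]
tcp_rot: [[-0.983, 0.0, 0.184], [-0.184, -0.0, -0.983], [-0.0, -1.0, 0.0]]
force: [0.2, 0.3, -0.6]
opening: 1.001
```

Run:
```python
from h import *
delta((446,-99.5,24,-79.3))
im,d,o=coasters("top",amin=400)
coasters("scene",amin=400)
```

```text
t 2.30 p [ 445.6 -100.2  124.6] psi -79.4 tooly [ 0. -0. -1.] F [ 0.16  0.29 -0.63] open 1.001
 joints [-26.7  29.5 112.2  -0.   38.3  52.7]
 -> (446, -99.5, 24, -79.3) shift [ -0.5 100.6  -0.6] turn [-0.  -0.1 -0. ]
top px [290. 203.] xy [681.1 111.5] size 91 61 ang -15.4 medz 8.1
top px [179. 211.] xy [665.4 408.1] size 75 73 ang 89.3 medz 11.0
top px [297. 295.] xy [439.2  96.7] size 91 61 ang -11.7 medz 8.1
scene px [267. 242.] xy [681.5 112.6] size 96 63 ang -15.5 medz 8.9
scene px [414. 263.] xy [439.8 -97.4] size 90 48 ang -44.5 medz 9.0
scene px [343. 305.] xy [439.6  97.3] size 94 62 ang -11.6 medz 8.9
scene px [143. 308.] xy [668.8 406.4] size 93 83 ang -40.8 medz 11.9
scene px [485. 461.] xy [ 75.8 133.5] size 100 65 ang 60.2 medz 0.4
```

Call:
{"op": "jog_arm", "data": {"motion": [0, 30, 0, 0, 0, 0, 0, 60, 0, 0, 0, 0, 0, 85, -1, 0, 0, 0, 0, 95, -1, 0, 0, 0, 0, 100, -1, 0, 0, 0, 0, 100, -1, 0, 0, 0, 0, 100, -1, 0, 0, 0]}}

```text
time_s: 3.28
position: [0.446, -0.099, 0.0252]
tcp_rot: [[-0.983, 0.001, 0.185], [-0.185, -0.001, -0.983], [-0.001, -1.0, 0.001]]
force: [-0.0, 0.2, 0.6]
opening: 1.002
```

Call:
{"op": "jog_arm", "data": {"motion": [0, 0, 0, 0, 0, 0, 0, 0, 0, 0, 0, 0, 0, 0, 0, 0, 0, 0, 0, 0, 0, 0, 0, 0, 0, 0, 0, 0, 0, 0, 0, 0, 0, 0, 0, 0], "gripper": 0.0}}

```text
time_s: 4.03
position: [0.4456, -0.0989, 0.0247]
tcp_rot: [[-0.983, 0.0, 0.185], [-0.185, -0.0, -0.983], [-0.0, -1.0, 0.0]]
force: [0.7, -0.4, 2.9]
opening: 0.681
```

Call:
{"op": "jog_arm", "data": {"motion": [0, -5, 0, 0, 0, 0, 0, -20, 0, 0, 0, 0, 0, -40, 0, 0, 0, 0, 0, -60, 0, 0, 0, 0, 0, -60, 0, 0, 0, 0, 0, -60, 0, 0, 0, 0, 0, -60, 0, 0, 0, 0, 0, -60, 0, 0, 0, 0, 0, -60, 0, 0, 0, 0]}}

```text
time_s: 5.15
position: [0.4453, -0.0987, 0.0842]
tcp_rot: [[-0.983, -0.001, 0.185], [-0.185, 0.0, -0.983], [0.001, -1.0, -0.001]]
force: [0.4, 0.2, -0.1]
opening: 0.68
```

Run:
```python
from h import *
u=np.array([np.cos(np.radians(-23.8)),np.sin(np.radians(-23.8))]); c=np.array([463,-272.3])
for k in(45,-45):print(c+k*u)
delta((463+41.2,-272.3-18.2,90,-23.8),(463-41.2,-272.3+18.2,90,-23.8),(445.6,-98.9,25,-79.3))
bot.capture("top"); print(bot.read_state()["force"]); bot.capture("top");print(bot.read_state()["force"])
```

```text
[ 504.17318505 -290.45953834]
[ 421.82681495 -254.14046166]
t 5.15 p [445.3 -98.7  84.2] psi -79.4 tooly [-0.001  0.    -1.   ] F [ 0.45  0.25 -0.09] open 0.680
 joints [-26.6  34.3 113.6   0.   32.2  52.8]
 -> (504.2, -290.5, 90, -23.8) shift [-22.4  -6.  199.3] turn [  0.  -55.6   0. ]
 -> (421.8, -254.10000000000002, 90, -23.8) shift [ 51.8  -5.9 148.4] turn [  0.  -55.6   0. ]
 -> (445.6, -98.9, 25, -79.3) shift [-0.3 59.2  0.3] turn [ 0.  -0.1  0. ]
[ 0.40135164  0.29863547 -0.34017532]
[-0.16750007 -0.29276536 -0.07270565]
```

Coaster C at (446,-99) weighs about 0.2 N in the hand, so it is a dummy. I'll lay it crosswise on the near end of the tray.

Run:
```python
from h import *
delta((417.3,-252.1,80,-23.8),(417.3,-252.1,33,-23.8))
```

```text
t 5.25 p [445.4 -98.8  84.3] psi -79.4 tooly [-0.  0. -1.] F [-0.17 -0.29 -0.07] open 0.683
 joints [-26.6  34.3 113.6   0.   32.2  52.8]
 -> (417.3, -252.1, 80, -23.8) shift [ 56.    4.3 145.5] turn [  0.  -55.6   0. ]
 -> (417.3, -252.1, 33, -23.8) shift [ 55.9  51.3 145.5] turn [  0.  -55.6   0. ]
```

Call:
{"op": "jog_arm", "data": {"motion": [10, 0, 25, 0, -9, 0, 20, 0, 50, 0, -18, 0, 28, 0, 75, 0, -28, 0, 38, 0, 100, 0, -38, 0, 48, 0, 125, 0, -48, 0, 56, 4, 146, 0, -55.6, 0, 56, 4, 146, 0, -55.6, 0, 56, 4, 146, 0, -55.6, 0, 56, 4, 146, 0, -55.6, 0, 56, 4, 146, 0, -55.6, 0, 56, 4, 146, 0, -55.6, 0, 56, 4, 146, 0, -55.6, 0]}}

```text
time_s: 6.75
position: [0.4176, -0.2525, 0.0806]
tcp_rot: [[-0.403, 0.0, 0.915], [-0.915, -0.0, -0.403], [0.0, -1.0, 0.0]]
force: [-0.5, 0.5, -0.7]
opening: 0.685
```

Run:
```python
from h import *
delta((417.3,-252.1,33,-23.8))
```

```text
t 6.75 p [ 417.6 -252.5   80.6] psi -23.7 tooly [ 0. -0. -1.] F [-0.47  0.46 -0.7 ] open 0.685
 joints [-44.3  35.9 109.2   0.   34.9 -20.6]
 -> (417.3, -252.1, 33, -23.8) shift [-0.2 47.6 -0.4] turn [-0.   0.1  0. ]
```

Call:
{"op": "jog_arm", "data": {"motion": [0, 20, 0, 0, 0, 0, 0, 35, 0, 0, 0, 0, 0, 42, 0, 0, 0, 0, 0, 45, 0, 0, 0, 0, 0, 47, 0, 0, 0, 0, 0, 47, 0, 0, 0, 0, 0, 47, 0, 0, 0, 0]}}

```text
time_s: 7.62
position: [0.4176, -0.2528, 0.0339]
tcp_rot: [[-0.403, 0.0, 0.915], [-0.915, -0.0, -0.403], [0.0, -1.0, 0.001]]
force: [-0.6, 0.3, -1.2]
opening: 0.682
```

Call:
{"op": "jog_arm", "data": {"motion": [0, 0, 0, 0, 0, 0, 0, 0, 0, 0, 0, 0, 0, 0, 0, 0, 0, 0, 0, 0, 0, 0, 0, 0, 0, -30, 0, 0, 0, 0, 0, -80, 0, 0, 0, 0, 0, -120, 0, 0, 0, 0, 0, -120, 0, 0, 0, 0, 0, -120, 0, 0, 0, 0], "gripper": 1.0}}

```text
time_s: 8.75
position: [0.4171, -0.2522, 0.1532]
tcp_rot: [[-0.403, -0.001, 0.915], [-0.915, 0.001, -0.403], [-0.0, -1.0, -0.001]]
force: [-0.5, -0.2, -0.8]
opening: 0.998
```

Run:
```python
from h import *
im,d,o=coasters("top",amin=400)
im,d,o=coasters("scene",amin=400)
delta((589.3,-90.3,150,-76),(589.3,-90.3,25,-76),(440,97,150,-101.6))
cv2.imwrite("pics/s1.png",im[:,:,::-1])
```

```text
top px [250. 114.] xy [934.1 212.5] size 102 89 ang 6.5 medz 16.1
top px [225. 182.] xy [740.2 293.5] size 91 78 ang 3.9 medz 37.3
top px [290. 203.] xy [681.1 111.5] size 91 61 ang -15.4 medz 8.2
top px [179. 211.] xy [665.4 408.1] size 75 73 ang 89.3 medz 11.1
top px [536. 212.] xy [ 645.1 -557.2] size 99 58 ang 75.0 medz 10.9
top px [366. 236.] xy [589.  -90.6] size 91 61 ang 14.0 medz 7.8
top px [297. 295.] xy [439.4  96.7] size 91 61 ang -11.7 medz 8.2
scene px [362. 228.] xy [590.1 -89.6] size 93 65 ang 14.2 medz 9.0
scene px [267. 242.] xy [681.4 112.4] size 96 62 ang -15.0 medz 8.8
scene px [343. 305.] xy [439.4  97.4] size 94 62 ang -11.8 medz 8.8
scene px [143. 308.] xy [668.8 405.8] size 93 81 ang -37.2 medz 11.7
t 8.85 p [ 416.7 -251.9  152.3] psi -23.8 tooly [-0.002  0.002 -1.   ] F [1.04 0.39 0.14] open 0.995
 joints [-44.3  28.1 106.6   0.   45.4 -20.6]
 -> (589.3, -90.3, 150, -76) shift [-217.4    2.3   92.9] turn [ 0.2 52.2  0. ]
 -> (589.3, -90.3, 25, -76) shift [-217.3  127.3   93.3] turn [ 0.2 52.2  0. ]
 -> (440, 97, 150, -101.6) shift [-328.7    3.  -119.2] turn [ 0.2 77.8  0.1]
```

View pics/s1.png

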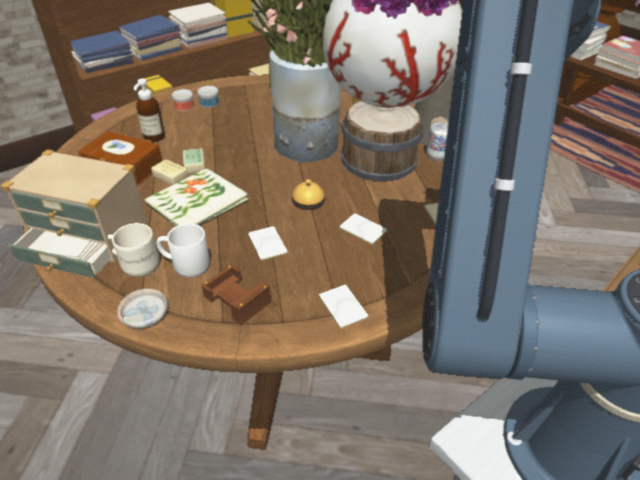

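The scene view shows the arm hiding the tray. The remaining coasters are at (362,228), (267,242) and (343,305), and have not moved. Next is coaster B.

Call:
{"op": "jog_arm", "data": {"motion": [-40, 0, 18, 0, 10, 0, -80, 0, 35, 0, 20, 0, -120, 0, 52, 0, 30, 0, -160, 0, 70, 0, 40, 0, -200, 0, 86, 0, 50, 0, -217, 2, 93, 0, 52.2, 0, -217, 2, 93, 0, 52.2, 0, -217, 2, 93, 0, 52.2, 0, -217, 2, 93, 0, 52.2, 0, -217, 2, 93, 0, 52.2, 0, -217, 2, 93, 0, 52.2, 0, -217, 2, 93, 0, 52.2, 0]}}

```text
time_s: 10.35
position: [0.5899, -0.0917, 0.1517]
tcp_rot: [[-0.97, 0.0, 0.242], [-0.242, -0.0, -0.97], [-0.0, -1.0, 0.0]]
force: [0.3, 0.2, 0.1]
opening: 1.002
```

Run:
```python
from h import *
delta((589.3,-90.3,24.7,-76))
```

```text
t 10.35 p [589.9 -91.7 151.7] psi -76.0 tooly [ 0. -0. -1.] F [0.27 0.2  0.09] open 1.002
 joints [-19.6  34.8  91.   -0.   54.2  56.4]
 -> (589.3, -90.3, 24.7, -76) shift [  0.3 127.   -1.5] turn [-0.  0. -0.]
```

Call:
{"op": "jog_arm", "data": {"motion": [0, 40, -1.5, 0, 0, 0, 0, 80, -1.5, 0, 0, 0, 0, 110, -1.5, 0, 0, 0, 0, 122, -1.5, 0, 0, 0, 0, 126.5, -1.5, 0, 0, 0, 0, 126.5, -1.5, 0, 0, 0, 0, 126.5, -1.5, 0, 0, 0]}}

```text
time_s: 11.22
position: [0.5905, -0.0903, 0.0263]
tcp_rot: [[-0.97, 0.002, 0.243], [-0.243, -0.001, -0.97], [-0.002, -1.0, 0.001]]
force: [-0.3, -0.3, -0.2]
opening: 1.003
```

Call:
{"op": "jog_arm", "data": {"motion": [0, 0, 0, 0, 0, 0, 0, 0, 0, 0, 0, 0, 0, 0, 0, 0, 0, 0, 0, 0, 0, 0, 0, 0, 0, 0, 0, 0, 0, 0, 0, 0, 0, 0, 0, 0], "gripper": 0.0}}

```text
time_s: 11.98
position: [0.5897, -0.0901, 0.0252]
tcp_rot: [[-0.97, 0.0, 0.243], [-0.243, -0.0, -0.97], [-0.0, -1.0, 0.0]]
force: [-0.8, -0.7, 1.4]
opening: 0.68
```

Call:
{"op": "jog_arm", "data": {"motion": [0, -5, 0, 0, 0, 0, 0, -20, 0, 0, 0, 0, 0, -40, 0, 0, 0, 0, 0, -60, 0, 0, 0, 0, 0, -60, 0, 0, 0, 0, 0, -60, 0, 0, 0, 0, 0, -60, 0, 0, 0, 0, 0, -60, 0, 0, 0, 0, 0, -60, 0, 0, 0, 0]}}

```text
time_s: 13.1
position: [0.5894, -0.09, 0.0846]
tcp_rot: [[-0.97, -0.001, 0.243], [-0.243, 0.0, -0.97], [0.001, -1.0, -0.001]]
force: [0.1, 0.1, -0.4]
opening: 0.686
```

Run:
```python
from h import *
delta((495,-286.5,90,66.2),(495,-286.5,90,-113.8))
f=[]
for i in range(3): bot.capture("top"); f.append(bot.read_state()["force"])
print(np.mean(f,0))
```

```text
t 13.10 p [589.4 -90.   84.6] psi -76.0 tooly [-0.001  0.    -1.   ] F [ 0.07  0.1  -0.42] open 0.686
 joints [-19.4  40.5  93.2   0.   46.3  56.5]
 -> (495, -286.5, 90, 66.2) shift [139.3  -5.4 167.8] turn [ 1.000e-01 -1.422e+02 -0.000e+00]
 -> (495, -286.5, 90, -113.8) shift [139.3  -5.4 167.8] turn [ 0.  37.8  0.1]
[-0.08350864 -0.37417572 -0.39005818]
```

B also weighs about 0.35 N: the second dummy. It goes lengthwise on the far part of the tray, which keeps the body clear of the vase.

Call:
{"op": "jog_arm", "data": {"motion": [20, 0, 25, 0, 0, 0, 45, -2, 50, 0, 8, 0, 65, -5, 80, 0, 16, 0, 90, -5, 105, 0, 24, 0, 112, -5, 135, 0, 32, 0, 139, -5, 168, 0, 37.8, 0, 139, -5, 168, 0, 37.8, 0, 139, -5, 168, 0, 37.8, 0, 139, -5, 168, 0, 37.8, 0, 139, -5, 168, 0, 37.8, 0, 139, -5, 168, 0, 37.8, 0, 139, -5, 168, 0, 37.8, 0]}}

```text
time_s: 14.75
position: [0.4957, -0.2864, 0.0901]
tcp_rot: [[-0.916, -0.0, -0.402], [0.402, -0.0, -0.916], [0.0, -1.0, 0.0]]
force: [0.2, -0.5, -0.8]
opening: 0.682
```

Run:
```python
from h import *
delta((495,-286.5,33.7,-113.8))
im,d,o=coasters("top",amin=400)
im2,d2=bot.capture("scene")
cv2.imwrite("pics/s2.png",np.hstack([cv2.resize(im[130:430,250:550],(400,400)),cv2.resize(im2[100:400,340:640],(400,400))])[:,:,::-1])
```

```text
t 14.75 p [ 495.7 -286.4   90.1] psi -113.7 tooly [-0. -0. -1.] F [ 0.23 -0.5  -0.76] open 0.682
 joints [-41.2  38.8  96.7  -0.   44.6  72.5]
 -> (495, -286.5, 33.7, -113.8) shift [ 0.6 56.4  0.4] turn [-0.   0.1  0. ]
top px [290. 203.] xy [681.1 111.5] size 91 61 ang -15.4 medz 8.1
top px [179. 211.] xy [665.4 408.1] size 75 73 ang 89.3 medz 11.0
top px [297. 295.] xy [439.2  96.7] size 91 61 ang -11.7 medz 8.2
```

View pics/s2.png

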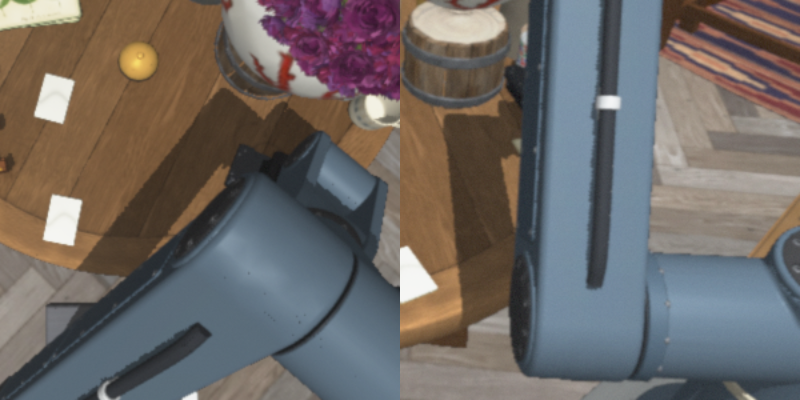

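The arm hides the tray in both views but is clear of the vase. Lowering now.

Call:
{"op": "jog_arm", "data": {"motion": [0, 20, 0, 0, 0, 0, 0, 40, 0, 0, 0, 0, 0, 50, 0, 0, 0, 0, 0, 54, 0, 0, 0, 0, 0, 56, 0, 0, 0, 0, 0, 56, 0, 0, 0, 0, 0, 56, 0, 0, 0, 0]}}

```text
time_s: 15.72
position: [0.4958, -0.2869, 0.0345]
tcp_rot: [[-0.915, 0.001, -0.403], [0.403, -0.001, -0.915], [-0.001, -1.0, 0.0]]
force: [-0.8, 0.3, -0.2]
opening: 0.68
```

Call:
{"op": "jog_arm", "data": {"motion": [0, 0, 0, 0, 0, 0, 0, 0, 0, 0, 0, 0, 0, 0, 0, 0, 0, 0, 0, 0, 0, 0, 0, 0, 0, -30, 0, 0, 0, 0, 0, -80, 0, 0, 0, 0, 0, -110, 0, 0, 0, 0, 0, -110, 0, 0, 0, 0, 0, -110, 0, 0, 0, 0], "gripper": 1.0}}

```text
time_s: 16.85
position: [0.495, -0.2862, 0.1434]
tcp_rot: [[-0.915, -0.001, -0.403], [0.403, 0.001, -0.915], [0.001, -1.0, -0.0]]
force: [-1.3, 0.5, -0.8]
opening: 0.998
```

Run:
```python
from h import *
delta((439.5,97,150,-101.7))
```

```text
t 16.85 p [ 495.  -286.2  143.4] psi -113.7 tooly [-0.001  0.001 -1.   ] F [-1.3   0.46 -0.82] open 0.998
 joints [-41.2  34.   95.   -0.   51.1  72.5]
 -> (439.5, 97, 150, -101.7) shift [ 205.1   -6.2 -328.4] turn [  0.  -12.    0.1]
```

Call:
{"op": "jog_arm", "data": {"motion": [30, -3, -50, 0, -2, 0, 60, -6, -100, 0, -4, 0, 95, -6, -150, 0, -6, 0, 125, -6, -200, 0, -8, 0, 155, -6, -250, 0, -10, 0, 190, -6, -300, 0, -12, 0, 205, -6, -328, 0, -12, 0, 205, -6, -328, 0, -12, 0, 205, -6, -328, 0, -12, 0, 205, -6, -328, 0, -12, 0, 205, -6, -328, 0, -12, 0, 205, -6, -328, 0, -12, 0, 205, -6, -328, 0, -12, 0]}}

```text
time_s: 18.48
position: [0.4401, 0.0957, 0.1501]
tcp_rot: [[-0.979, 0.0, -0.204], [0.204, -0.0, -0.979], [-0.0, -1.0, -0.0]]
force: [-0.8, -0.0, 0.1]
opening: 1.0
```

Run:
```python
from h import *
delta((439.5,97,25,-101.7))
im,d,o=coasters("top",amin=300,z=.016)
cv2.imwrite("pics/s3.png",cv2.resize(im[130:350,250:550],(800,587))[:,:,::-1])
```

```text
t 18.48 p [440.1  95.7 150.1] psi -101.8 tooly [ 0. -0. -1.] F [-0.84 -0.05  0.06] open 1.000
 joints [ -2.   26.3 111.9  -0.   41.8  99.8]
 -> (439.5, 97, 25, -101.7) shift [  0.9 125.1  -1.1] turn [ 0.  -0.1 -0. ]
top px [196. 157.] xy [813.5 372.8] size 90 66 ang 9.3 medz 10.3
top px [225. 182.] xy [738.6 291.5] size 85 77 ang 0.8 medz 20.1
top px [290. 203.] xy [679.6 111.1] size 90 61 ang -15.4 medz 8.2
top px [179. 211.] xy [662.7 405.7] size 74 70 ang 89.3 medz 10.6
top px [536. 212.] xy [ 644.6 -553.4] size 95 56 ang 80.4 medz 10.1
```

View pics/s3.png

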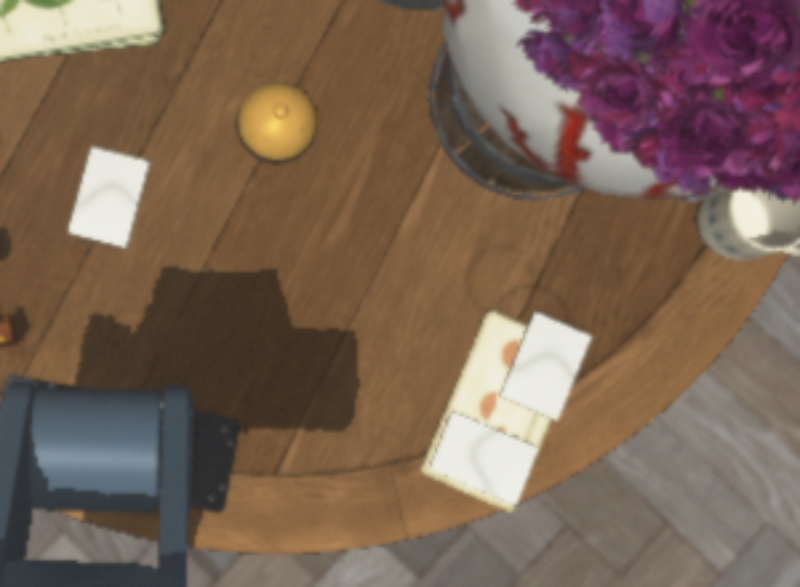

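The picture shows dummy 1 square on the tray at about (485,460). Dummy 2 at about (547,365) hangs over the tray's right edge, so it was probably the one knocked. I'll measure it.

Run:
```python
from h import *
im,d=bot.capture("top"); cal=bot.get_calibration("top"); pc=cloud(cal,d)*1000
reg=(pc[...,0]>370)&(pc[...,0]<580)&(pc[...,1]>-400)&(pc[...,1]<-180)
hsv=cv2.cvtColor(im,cv2.COLOR_RGB2HSV)
for nm,m in(("z",reg&(pc[...,2]>12.5)&(pc[...,2]<25)),("col",reg&(hsv[...,1]<25)&(hsv[...,2]>150))):
    k,lab,st,ce=cv2.connectedComponentsWithStats(m.astype(np.uint8),connectivity=4)
    for i in range(1,k):
        if st[i,4]<200: continue
        cs,_=cv2.findContours((lab==i).astype(np.uint8),cv2.RETR_EXTERNAL,cv2.CHAIN_APPROX_NONE)
        W=np.array([toworld(cal,*p[0],.016)[:2] for p in max(cs,key=len)])*1000
        r=cv2.minAreaRect(W.astype(np.float32)); q=pc[lab==i]
        A=np.c_[q[:,:2]-q[:,:2].mean(0),np.ones(len(q))]; pl=np.linalg.lstsq(A,q[:,2],rcond=None)[0]
        print(nm,st[i,4],np.round(ce[i]),np.round(r[0],1),np.round(r[1],1),round(r[2],1),"plane",np.round(np.degrees(pl[:2]),1),round(pl[2],1))
```

```text
z 732 [454. 267.] [ 505.7 -315.9] [60.3 90.3] 65.2 plane [0.1 0.2] 15.9
z 739 [431. 301.] [ 416.9 -251.3] [90.3 60.4] 66.0 plane [-0.5  0.5] 16.1
col 768 [454. 267.] [ 506.6 -316.8] [59.  90.6] 65.4 plane [-0.6  0.9] 15.4
col 799 [431. 301.] [ 416.9 -251.8] [89.2 62.2] 66.2 plane [-0.7  0.9] 15.7
```

Dummy 2 lies flat at z=16 but has shifted about 32 mm off its place, so I'll fix that. I'm over coaster D now, so I'll weigh it first.

Call:
{"op": "jog_arm", "data": {"motion": [1, 40, -1, 0, 0, 0, 1, 80, -1, 0, 0, 0, 1, 110, -1, 0, 0, 0, 1, 121, -1, 0, 0, 0, 1, 124.5, -1, 0, 0, 0, 1, 124.5, -1, 0, 0, 0, 1, 124.5, -1, 0, 0, 0]}}

```text
time_s: 19.45
position: [0.4399, 0.0973, 0.0265]
tcp_rot: [[-0.979, 0.002, -0.203], [0.203, -0.0, -0.979], [-0.002, -1.0, -0.0]]
force: [-0.4, -0.2, 0.3]
opening: 1.001
```

Call:
{"op": "jog_arm", "data": {"motion": [0, 0, 0, 0, 0, 0, 0, 0, 0, 0, 0, 0, 0, 0, 0, 0, 0, 0, 0, 0, 0, 0, 0, 0, 0, 0, 0, 0, 0, 0, 0, 0, 0, 0, 0, 0], "gripper": 0.0}}

```text
time_s: 20.2
position: [0.4393, 0.0972, 0.0256]
tcp_rot: [[-0.979, 0.0, -0.204], [0.204, -0.0, -0.979], [-0.0, -1.0, 0.0]]
force: [-1.0, -0.3, 2.0]
opening: 0.68
```

Call:
{"op": "jog_arm", "data": {"motion": [0, -5, 0, 0, 0, 0, 0, -20, 0, 0, 0, 0, 0, -40, 0, 0, 0, 0, 0, -60, 0, 0, 0, 0, 0, -60, 0, 0, 0, 0, 0, -60, 0, 0, 0, 0, 0, -60, 0, 0, 0, 0, 0, -60, 0, 0, 0, 0, 0, -60, 0, 0, 0, 0]}}

```text
time_s: 21.32
position: [0.4391, 0.0972, 0.0852]
tcp_rot: [[-0.979, -0.001, -0.204], [0.204, 0.0, -0.979], [0.001, -1.0, 0.0]]
force: [-1.1, -0.3, -1.6]
opening: 0.681
```

Run:
```python
from h import *
f=[]
for i in range(3): bot.capture("top"); f.append(bot.read_state()["force"])
print(np.mean(f,0)); delta()
```

```text
[ 0.02640098 -0.20803252 -2.56561398]
t 21.48 p [439.2  97.2  85.4] psi -101.8 tooly [-0.  0. -1.] F [-0.23 -0.26 -2.49] open 0.682
 joints [ -1.8  33.9 114.5  -0.   31.6  99.9]
```

D weighs about 2.5 N, so it is sound. I'll lower it again and go and fix dummy 2.

Call:
{"op": "jog_arm", "data": {"motion": [0, 20, 0, 0, 0, 0, 0, 40, 0, 0, 0, 0, 0, 52, 0, 0, 0, 0, 0, 57, 0, 0, 0, 0, 0, 59.5, 0, 0, 0, 0, 0, 59.5, 0, 0, 0, 0, 0, 59.5, 0, 0, 0, 0]}}

```text
time_s: 22.35
position: [0.4395, 0.0973, 0.0265]
tcp_rot: [[-0.979, 0.001, -0.204], [0.204, -0.0, -0.979], [-0.001, -1.0, -0.0]]
force: [-0.3, 0.1, -1.3]
opening: 0.68
```

Call:
{"op": "jog_arm", "data": {"motion": [0, 0, 0, 0, 0, 0, 0, 0, 0, 0, 0, 0, 0, 0, 0, 0, 0, 0, 0, 0, 0, 0, 0, 0, 0, -30, 0, 0, 0, 0, 0, -80, 0, 0, 0, 0, 0, -120, 0, 0, 0, 0, 0, -120, 0, 0, 0, 0, 0, -120, 0, 0, 0, 0], "gripper": 1.0}}

```text
time_s: 23.48
position: [0.4387, 0.0973, 0.1457]
tcp_rot: [[-0.979, -0.001, -0.204], [0.204, 0.0, -0.979], [0.001, -1.0, 0.0]]
force: [-0.3, 0.1, -0.7]
opening: 0.999
```

Run:
```python
from h import *
delta((506,-316.2,120,-114.7))
im,d,o=coasters("top",amin=300,z=.008)
```

```text
t 23.48 p [438.7  97.3 145.7] psi -101.7 tooly [-0.001  0.    -1.   ] F [-0.28  0.13 -0.67] open 0.999
 joints [ -1.8  26.7 112.2   0.   41.1  99.9]
 -> (506, -316.2, 120, -114.7) shift [-150.1   25.7  391.1] turn [-0. 13.  0.]
top px [253. 118.] xy [917.2 216.1] size 96 53 ang -60.8 medz 16.3
top px [225. 182.] xy [740.6 293.2] size 86 78 ang 0.8 medz 16.1
top px [290. 203.] xy [681.1 111.5] size 91 61 ang -15.4 medz 8.1
top px [179. 211.] xy [664.1 408.1] size 75 70 ang 89.3 medz 10.9
top px [536. 212.] xy [ 645.9 -557.5] size 95 57 ang 81.1 medz 9.2
```

Call:
{"op": "jog_arm", "data": {"motion": [-20, 0, 50, 0, 2, 0, -40, 0, 100, 0, 4, 0, -60, 0, 150, 0, 6, 0, -78, 0, 200, 0, 8, 0, -97, 0, 250, 0, 10, 0, -116, 5, 300, 0, 12, 0, -135, 15, 350, 0, 13, 0, -150, 26, 391, 0, 13, 0, -150, 26, 391, 0, 13, 0, -150, 26, 391, 0, 13, 0, -150, 26, 391, 0, 13, 0, -150, 26, 391, 0, 13, 0, -150, 26, 391, 0, 13, 0]}}

```text
time_s: 25.15
position: [0.5067, -0.3154, 0.1204]
tcp_rot: [[-0.909, 0.0, -0.418], [0.418, -0.0, -0.909], [-0.0, -1.0, 0.0]]
force: [-0.1, 0.4, -0.3]
opening: 0.999
```

Run:
```python
from h import *
delta((506,-316.2,34,-114.7))
```

```text
t 25.15 p [ 506.7 -315.4  120.4] psi -114.7 tooly [ 0. -0. -1.] F [-0.05  0.37 -0.33] open 0.999
 joints [-42.6  37.4  92.2   0.   50.4  72.1]
 -> (506, -316.2, 34, -114.7) shift [ 0.3 86.4  1. ] turn [-0.  0. -0.]
```

Call:
{"op": "jog_arm", "data": {"motion": [0, 30, 1, 0, 0, 0, 0, 60, 1, 0, 0, 0, 0, 78, 1, 0, 0, 0, 0, 84, 1, 0, 0, 0, 0, 86, 1, 0, 0, 0, 0, 86, 1, 0, 0, 0, 0, 86, 1, 0, 0, 0]}}

```text
time_s: 26.02
position: [0.5065, -0.3174, 0.0349]
tcp_rot: [[-0.908, 0.001, -0.419], [0.419, -0.001, -0.908], [-0.002, -1.0, 0.0]]
force: [1.2, 0.0, 0.7]
opening: 0.998
```

Call:
{"op": "jog_arm", "data": {"motion": [0, 0, 0, 0, 0, 0, 0, 0, 0, 0, 0, 0, 0, 0, 0, 0, 0, 0, 0, 0, 0, 0, 0, 0, 0, 0, 0, 0, 0, 0, 0, 0, 0, 0, 0, 0], "gripper": 0.0}}

```text
time_s: 26.78
position: [0.5061, -0.3171, 0.0341]
tcp_rot: [[-0.908, -0.0, -0.419], [0.419, -0.0, -0.908], [-0.0, -1.0, 0.0]]
force: [-0.7, 0.3, 0.8]
opening: 0.681
```

Call:
{"op": "jog_arm", "data": {"motion": [0, -5, 0, 0, 0, 0, 0, -15, 0, 0, 0, 0, 0, -25, 0, 0, 0, 0, 0, -30, 0, 0, 0, 0, 0, -30, 0, 0, 0, 0, 0, -30, 0, 0, 0, 0, 0, -30, 0, 0, 0, 0]}}

```text
time_s: 27.65
position: [0.5059, -0.3168, 0.0637]
tcp_rot: [[-0.908, -0.001, -0.419], [0.419, 0.001, -0.908], [0.001, -1.0, -0.0]]
force: [-0.2, -0.0, -1.1]
opening: 0.676
```

Run:
```python
from h import *
delta((495,-287,65,-113.8))
```

```text
t 27.65 p [ 505.9 -316.8   63.7] psi -114.8 tooly [-0.001  0.001 -1.   ] F [-0.25 -0.03 -1.15] open 0.676
 joints [-42.8  42.4  93.6   0.   44.   72. ]
 -> (495, -287, 65, -113.8) shift [ 22.3  -1.3 -22.5] turn [ 0. -1.  0.]
```

Call:
{"op": "jog_arm", "data": {"motion": [11, -1, -11, 0, -1, 0, 22, -1, -22.5, 0, -1, 0, 22, -1, -22.5, 0, -1, 0, 22, -1, -22.5, 0, -1, 0, 22, 15, -22.5, 0, -1, 0, 22, 24, -22.5, 0, -1, 0, 22, 28, -22.5, 0, -1, 0, 22, 29.5, -22.5, 0, -1, 0, 22, 29.5, -22.5, 0, -1, 0, 22, 29.5, -22.5, 0, -1, 0]}}

```text
time_s: 28.9
position: [0.4958, -0.2876, 0.0348]
tcp_rot: [[-0.915, 0.001, -0.403], [0.403, -0.001, -0.915], [-0.001, -1.0, 0.0]]
force: [1.1, -0.1, 0.1]
opening: 0.683
```

Call:
{"op": "jog_arm", "data": {"motion": [0, 0, 0, 0, 0, 0, 0, 0, 0, 0, 0, 0, 0, 0, 0, 0, 0, 0, 0, 0, 0, 0, 0, 0, 0, -30, 0, 0, 0, 0, 0, -80, 0, 0, 0, 0, 0, -115, 0, 0, 0, 0, 0, -115, 0, 0, 0, 0, 0, -115, 0, 0, 0, 0], "gripper": 1.0}}

```text
time_s: 30.02
position: [0.4949, -0.2869, 0.1489]
tcp_rot: [[-0.915, -0.001, -0.403], [0.403, 0.001, -0.915], [0.001, -1.0, -0.0]]
force: [0.7, 0.3, -1.1]
opening: 0.998
```

Run:
```python
from h import *
delta((681.3,111.9,150,-105.4))
```

```text
t 30.02 p [ 494.9 -286.9  148.9] psi -113.8 tooly [-0.001  0.001 -1.   ] F [ 0.66  0.3  -1.08] open 0.998
 joints [-41.3  33.5  94.7  -0.   51.8  72.5]
 -> (681.3, 111.9, 150, -105.4) shift [ -10.    -0.9 -440.1] turn [ 0.  -8.4  0.1]
```

Call:
{"op": "jog_arm", "data": {"motion": [-1, -1, -50, 0, -1, 0, -2, -1, -100, 0, -2, 0, -4, -1, -150, 0, -3, 0, -5, -1, -200, 0, -4, 0, -6, -1, -250, 0, -5, 0, -7, -1, -300, 0, -6, 0, -8, -1, -350, 0, -7, 0, -9, -1, -400, 0, -8, 0, -10, -1, -440, 0, -8.4, 0, -10, -1, -440, 0, -8.4, 0, -10, -1, -440, 0, -8.4, 0, -10, -1, -440, 0, -8.4, 0, -10, -1, -440, 0, -8.4, 0, -10, -1, -440, 0, -8.4, 0, -10, -1, -440, 0, -8.4, 0]}}

```text
time_s: 31.9
position: [0.6819, 0.1109, 0.1508]
tcp_rot: [[-0.964, 0.0, -0.265], [0.265, -0.0, -0.964], [-0.0, -1.0, -0.0]]
force: [-0.0, -0.4, -0.2]
opening: 0.997
```

Run:
```python
from h import *
delta((681.3,111.9,25,-105.4))
im,d,o=coasters("scene",amin=300,z=.008)
im,d,o=coasters("top",amin=300,z=.016)
cv2.imwrite("pics/s4.png",cv2.resize(im[130:350,250:550],(800,587))[:,:,::-1])
```

```text
t 31.90 p [681.9 110.9 150.8] psi -105.4 tooly [ 0. -0. -1.] F [-0.   -0.37 -0.22] open 0.997
 joints [ -0.   41.2  76.4  -0.   62.4 105.4]
 -> (681.3, 111.9, 25, -105.4) shift [  0.9 125.8  -0.8] turn [ 0.  0. -0.]
scene px [150. 125.] xy [1322.7   99. ] size 122 50 ang -18.4 medz 57.1
scene px [205. 181.] xy [967.3 110.4] size 101 81 ang 8.8 medz 17.0
scene px [267. 243.] xy [678.6 113.3] size 90 63 ang -15.8 medz 8.9
scene px [142. 308.] xy [670.4 407.9] size 93 89 ang -37.5 medz 12.0
top px [251. 111.] xy [930.6 221.2] size 110 57 ang 62.1 medz 16.2
top px [196. 156.] xy [812.2 372.6] size 89 66 ang 9.3 medz 12.5
top px [225. 182.] xy [738.5 293. ] size 85 75 ang 0.4 medz 23.3
top px [179. 211.] xy [664.  405.7] size 74 72 ang 89.3 medz 11.0
top px [536. 212.] xy [ 645.7 -553.6] size 94 59 ang 81.1 medz 10.3
```

View pics/s4.png

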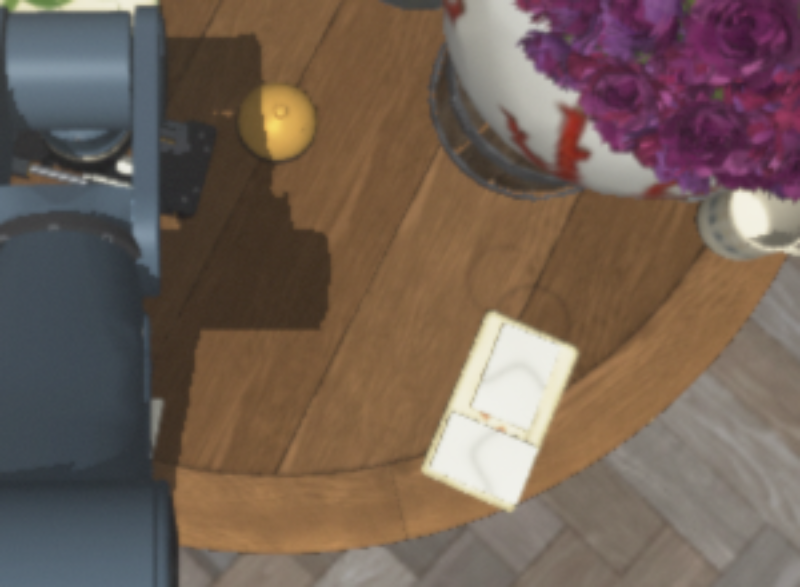

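Both dummies now lie squarely on the tray at about (517,375) and (487,460). Next I pick up and weigh coaster A.

Call:
{"op": "jog_arm", "data": {"motion": [1, 40, -1, 0, 0, 0, 1, 80, -1, 0, 0, 0, 1, 110, -1, 0, 0, 0, 1, 121, -1, 0, 0, 0, 1, 125, -1, 0, 0, 0, 1, 125, -1, 0, 0, 0, 1, 125, -1, 0, 0, 0]}}

```text
time_s: 32.88
position: [0.6822, 0.1126, 0.027]
tcp_rot: [[-0.964, 0.003, -0.265], [0.265, 0.0, -0.964], [-0.003, -1.0, -0.001]]
force: [-0.1, -0.6, -0.3]
opening: 0.994
```

Call:
{"op": "jog_arm", "data": {"motion": [0, 0, 0, 0, 0, 0, 0, 0, 0, 0, 0, 0, 0, 0, 0, 0, 0, 0, 0, 0, 0, 0, 0, 0, 0, 0, 0, 0, 0, 0, 0, 0, 0, 0, 0, 0], "gripper": 0.0}}

```text
time_s: 33.62
position: [0.6812, 0.1124, 0.0257]
tcp_rot: [[-0.964, -0.0, -0.265], [0.265, -0.0, -0.964], [0.0, -1.0, 0.0]]
force: [-1.1, -0.8, 1.5]
opening: 0.679
```

Call:
{"op": "jog_arm", "data": {"motion": [0, -5, 0, 0, 0, 0, 0, -20, 0, 0, 0, 0, 0, -40, 0, 0, 0, 0, 0, -70, 0, 0, 0, 0, 0, -100, 0, 0, 0, 0, 0, -100, 0, 0, 0, 0, 0, -100, 0, 0, 0, 0, 0, -100, 0, 0, 0, 0, 0, -100, 0, 0, 0, 0]}}

```text
time_s: 34.75
position: [0.6804, 0.1125, 0.1241]
tcp_rot: [[-0.964, -0.003, -0.265], [0.265, 0.0, -0.964], [0.002, -1.0, 0.001]]
force: [-1.1, 0.9, -1.9]
opening: 0.683
```

Run:
```python
from h import *
f=[]
for i in range(3): bot.capture("top"); f.append(bot.read_state()["force"])
print(np.mean(f,0))
delta((439.3,97.2,90,-101.7))
im,d=bot.capture("top");cv2.imwrite("pics/t5.png",cv2.resize(im[130:350,150:450],(800,587))[:,:,::-1])
im,d=bot.capture("scene");cv2.imwrite("pics/s5.png",im[:,:,::-1])
```

```text
[-0.40988735  0.0561942  -1.76697472]
t 34.90 p [680.9 112.6 124.8] psi -105.4 tooly [-0.001  0.    -1.   ] F [-0.83 -0.23 -1.99] open 0.681
 joints [1.000e-01 4.300e+01 7.730e+01 0.000e+00 5.980e+01 1.055e+02]
 -> (439.3, 97.2, 90, -101.7) shift [228.9  35.1  78.8] turn [-0.  -3.7  0.1]
```

View pics/s5.png

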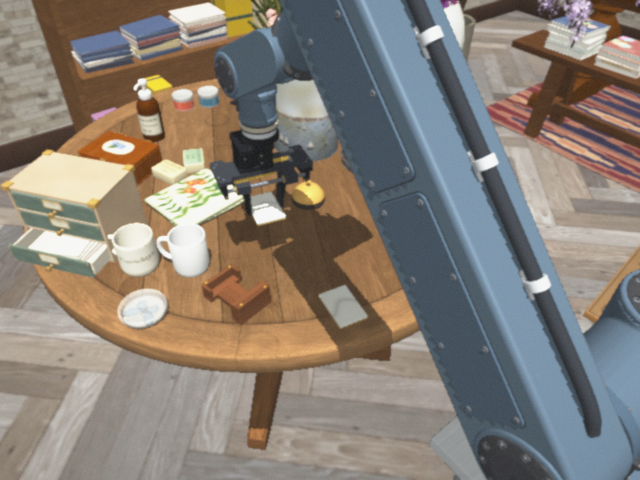

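A weighs about 1.9 N: sound. D is still at (343,305) in the scene view. Now A goes squarely onto D.

Call:
{"op": "jog_arm", "data": {"motion": [40, 0, 14, 0, 0, 0, 80, 5, 28, 0, -1, 0, 120, 10, 41, 0, -2, 0, 160, 20, 55, 0, -3, 0, 200, 30, 69, 0, -3.7, 0, 229, 35, 79, 0, -3.7, 0, 229, 35, 79, 0, -3.7, 0, 229, 35, 79, 0, -3.7, 0, 229, 35, 79, 0, -3.7, 0, 229, 35, 79, 0, -3.7, 0, 229, 35, 79, 0, -3.7, 0]}}

```text
time_s: 36.38
position: [0.4399, 0.097, 0.0906]
tcp_rot: [[-0.979, 0.001, -0.202], [0.202, -0.0, -0.979], [-0.001, -1.0, -0.0]]
force: [-0.0, -0.5, -2.4]
opening: 0.683
```

Run:
```python
from h import *
delta((439.3,97.2,34,-101.7))
```

```text
t 36.38 p [439.9  97.   90.6] psi -101.6 tooly [ 0.001 -0.    -1.   ] F [-0.04 -0.5  -2.36] open 0.683
 joints [ -1.8  33.3 114.3   0.   32.4  99.8]
 -> (439.3, 97.2, 34, -101.7) shift [ 0.7 56.6 -0.1] turn [ 0.   0.1 -0. ]
```

Call:
{"op": "jog_arm", "data": {"motion": [0, 20, 0, 0, 0, 0, 0.5, 40, 0, 0, 0, 0, 0.5, 50, 0, 0, 0, 0, 0.5, 54, 0, 0, 0, 0, 0.5, 56, 0, 0, 0, 0, 0.5, 56, 0, 0, 0, 0, 0.5, 56, 0, 0, 0, 0]}}

```text
time_s: 37.25
position: [0.4392, 0.0971, 0.0349]
tcp_rot: [[-0.979, 0.001, -0.202], [0.202, -0.0, -0.979], [-0.001, -1.0, -0.0]]
force: [0.4, -0.5, -1.3]
opening: 0.681
```

Run:
```python
from h import *
delta((439.3,97.2,33.7,-101.7))
```

```text
t 37.25 p [439.2  97.1  34.9] psi -101.6 tooly [ 0.001 -0.    -1.   ] F [ 0.4  -0.49 -1.35] open 0.681
 joints [ -1.8  40.3 115.7   0.   24.   99.8]
 -> (439.3, 97.2, 33.7, -101.7) shift [-0.1  1.2 -0.1] turn [ 0.   0.1 -0.1]
```

Settle 1 mm lower, then release, retract and look.

Call:
{"op": "jog_arm", "data": {"motion": [0, 0.5, 0, 0, 0, 0, 0, 0.7, 0, 0, 0, 0, 0, 0.7, 0, 0, 0, 0]}}

```text
time_s: 37.62
position: [0.439, 0.0971, 0.0339]
tcp_rot: [[-0.979, 0.0, -0.202], [0.202, 0.0, -0.979], [-0.0, -1.0, -0.0]]
force: [-1.0, -0.7, -1.7]
opening: 0.684
```

Call:
{"op": "jog_arm", "data": {"motion": [0, 0, 0, 0, 0, 0, 0, 0, 0, 0, 0, 0, 0, 0, 0, 0, 0, 0, 0, 0, 0, 0, 0, 0, 0, -30, 0, 0, 0, 0, 0, -80, 0, 0, 0, 0, 0, -120, 0, 0, 0, 0, 0, -120, -40, 0, 0, 0, 0, -120, -90, 0, 0, 0, 0, -120, -130, 0, 0, 0, 0, -120, -130, 0, 0, 0, 0, -120, -130, 0, 0, 0], "gripper": 1.0}}

```text
time_s: 39.12
position: [0.4643, 0.224, 0.1536]
tcp_rot: [[-0.98, -0.002, -0.201], [0.201, -0.001, -0.98], [0.001, -1.0, 0.001]]
force: [-0.1, 0.1, -0.3]
opening: 1.008
```

Run:
```python
from h import *
im,d,o=coasters("top",amin=300,z=.016)
cv2.imwrite("pics/t6.png",cv2.resize(im[200:350,200:400],(800,600))[:,:,::-1])
im,d,o=coasters("scene",amin=300,z=.016)
cv2.imwrite("pics/s6.png",cv2.resize(im[230:350,180:400],(800,436))[:,:,::-1])
```

```text
top px [196. 157.] xy [812.2 372.6] size 89 66 ang 9.3 medz 12.4
top px [226. 182.] xy [738.6 291.5] size 85 77 ang 0.8 medz 24.0
top px [179. 211.] xy [664.  405.7] size 74 72 ang 89.3 medz 10.6
top px [536. 212.] xy [ 645.7 -553.6] size 94 59 ang 81.1 medz 10.4
top px [321. 414.] xy [131.7  25.9] size 119 44 ang 89.2 medz -0.3
top px [388. 465.] xy [  16.4 -127.3] size 72 53 ang -1.6 medz -0.6
scene px [150. 125.] xy [1308.2  103.1] size 121 50 ang -17.8 medz 57.5
scene px [143. 308.] xy [662.6 409. ] size 92 87 ang -37.9 medz 12.0
```

View pics/t6.png

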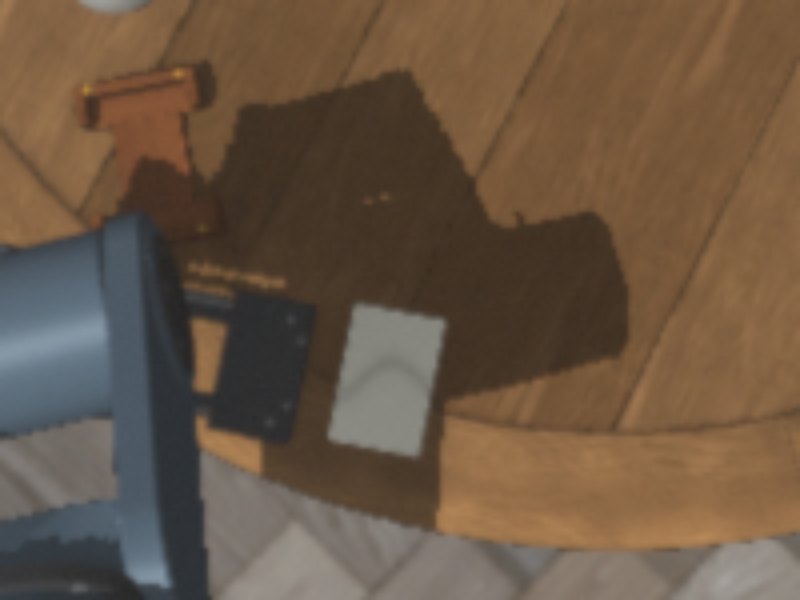

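View pics/s6.png

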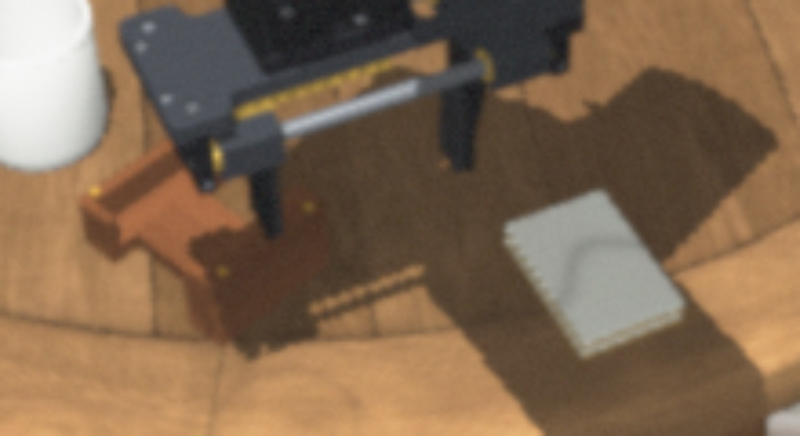

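The stack at about (595,275) in the scene crop looks square. It sits in the arm's shadow, so I'll measure its top by depth.

```bash
cat >> h.py <<'E'
def zrect(name,x0,x1,y0,y1,lo,hi,z,amin=200):
    im,d=bot.capture(name); cal=bot.get_calibration(name); pc=cloud(cal,d)*1000
    m=(pc[...,0]>x0)&(pc[...,0]<x1)&(pc[...,1]>y0)&(pc[...,1]<y1)&(pc[...,2]>lo)&(pc[...,2]<hi)
    k,lab,st,ce=cv2.connectedComponentsWithStats(m.astype(np.uint8),connectivity=4)
    for i in range(1,k):
        if st[i,4]<amin: continue
        cs,_=cv2.findContours((lab==i).astype(np.uint8),cv2.RETR_EXTERNAL,cv2.CHAIN_APPROX_NONE)
        W=np.array([toworld(cal,*p[0],z)[:2] for p in max(cs,key=len)])*1000
        r=cv2.minAreaRect(W.astype(np.float32)); q=pc[lab==i]
        A=np.c_[q[:,:2]-q[:,:2].mean(0),np.ones(len(q))]; pl=np.linalg.lstsq(A,q[:,2],rcond=None)[0]
        print(name,st[i,4],np.round(ce[i]),np.round(r[0],1),np.round(r[1],1),round(r[2],1),"slope deg",np.round(np.degrees(pl[:2]),1),"z",round(pl[2],1))
    return im
E
python3 - <<'E'
from h import *
zrect("top",370,510,30,160,12.5,22,.016)
zrect("scene",370,510,30,160,12.5,22,.016)
zrect("scene",370,510,30,160,5,22,.016)
delta((439.3,97.2,150,-101.7))
E
```

```text
top 764 [296. 295.] [438.8  98.1] [59.8 89.9] 78.3 slope deg [-0.1 -0.1] z 16.3
scene 1140 [343. 303.] [439.2  98.7] [61.9 93.5] 77.9 slope deg [ 0.1 -0.2] z 16.7
scene 1267 [343. 304.] [437.1 101. ] [65.2 98.4] 78.1 slope deg [ 0.9 -2. ] z 16.0
t 39.38 p [465.  223.4 153.8] psi -101.7 tooly [-0.001 -0.    -1.   ] F [0.18 1.01 0.23] open 1.003
 joints [ 13.2  29.7 102.6  -0.   47.8 115. ]
 -> (439.3, 97.2, 150, -101.7) shift [ -0.5   3.8 128.8] turn [-0. -0.  0.]
```

```bash
cat > ov.py <<'E'
from h import *
def draw(big,cal,cx,cy,yaw,f,u0,v0):
    c,s=np.cos(np.radians(yaw)),np.sin(np.radians(yaw))
    P=lambda x,y,z: tuple(int(round(q)) for q in (topix(cal,[(cx+c*x-s*y)/1e3,(cy+s*x+c*y)/1e3,z/1e3])-[u0,v0]+.5)*f)
    def poly(pts,col):
        cv2.polylines(big,[np.array([P(*p) for p in pts])],True,col,1)
    poly([(-56,-40,50),(-36,-40,50),(-36,40,50),(-56,40,50)],(0,255,255))
    poly([(48,-33,34),(56,-33,34),(56,33,34),(48,33,34)],(0,255,0))
    poly([(30,-40,34),(56,-40,34),(56,40,34),(30,40,34)],(0,255,0))
    poly([(-56,-40,0),(56,-40,0),(56,40,0),(-56,40,0)],(255,255,0))
    return big
if __name__=="__main__":
    a=[]
    for n,(u0,u1,v0,v1) in(("top",(205,275,205,275)),("scene",(195,275,255,335))):
        im=cv2.imread(f"pics/{n}0.png"); cal=bot.get_calibration(n); f=400/(u1-u0)
        big=cv2.resize(im[v0:v1,u0:u1],(400,400),interpolation=cv2.INTER_CUBIC)
        a.append(draw(big,cal,583.2,251.5,10.1,f,u0,v0))
    cv2.imwrite("pics/ov.png",np.hstack(a))
E
python3 ov.py
```

```text
(no output)
```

View pics/ov.png

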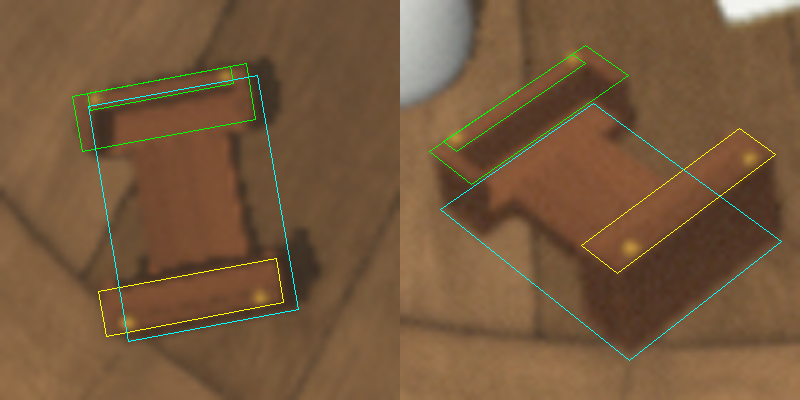

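Call:
{"op": "jog_arm", "data": {"motion": [0, 0, 40, 0, 0, 0, 0, 0, 80, 0, 0, 0, 0, 0, 120, 0, 0, 0, -0.5, 0, 128.5, 0, 0, 0, -0.5, 0, 128.5, 0, 0, 0, -0.5, 0, 128.5, 0, 0, 0, -0.5, 0, 128.5, 0, 0, 0]}}

```text
time_s: 40.25
position: [0.4399, 0.0993, 0.1539]
tcp_rot: [[-0.98, 0.0, -0.2], [0.2, 0.0, -0.98], [-0.0, -1.0, -0.0]]
force: [0.5, 1.1, 0.3]
opening: 0.996
```

Run:
```python
from h import *
delta((439.0,97.8,24.7,-101.7))
zrect("scene",370,510,30,160,12.5,22,.016)
```

```text
t 40.25 p [439.9  99.3 153.9] psi -101.6 tooly [ 0.  0. -1.] F [0.53 1.13 0.34] open 0.996
 joints [ -1.5  25.9 111.6   0.   42.5 100. ]
 -> (439.0, 97.8, 24.7, -101.7) shift [  0.7 129.2   1.7] turn [ 0.   0.1 -0. ]
scene 1139 [343. 303.] [439.2  98.7] [61.5 93.1] 78.4 slope deg [ 0.1 -0.4] z 16.8
```

The overlay outlines match the lip, low wall and base to within about a pixel in both views. Now I grip the stack.

Call:
{"op": "jog_arm", "data": {"motion": [0.7, 40, 1.5, 0, 0, 0, 0.7, 80, 1.5, 0, 0, 0, 0.7, 112, 1.5, 0, 0, 0, 0.7, 124, 1.5, 0, 0, 0, 0.7, 129, 1.5, 0, 0, 0, 0.7, 129, 1.5, 0, 0, 0, 0.7, 129, 1.5, 0, 0, 0]}}

```text
time_s: 41.18
position: [0.4394, 0.0972, 0.0258]
tcp_rot: [[-0.979, 0.002, -0.202], [0.202, -0.0, -0.979], [-0.002, -1.0, -0.0]]
force: [-0.0, 0.5, 0.8]
opening: 0.996
```

Call:
{"op": "jog_arm", "data": {"motion": [0, 0, 0, 0, 0, 0, 0, 0, 0, 0, 0, 0, 0, 0, 0, 0, 0, 0, 0, 0, 0, 0, 0, 0, 0, 0, 0, 0, 0, 0, 0, 0, 0, 0, 0, 0], "gripper": 0.0}}

```text
time_s: 41.92
position: [0.4388, 0.0971, 0.025]
tcp_rot: [[-0.979, 0.0, -0.202], [0.202, -0.0, -0.979], [-0.0, -1.0, -0.0]]
force: [-0.3, -0.8, 2.9]
opening: 0.683
```

Call:
{"op": "jog_arm", "data": {"motion": [0, -3, 0, 0, 0, 0, 0, -15, 0, 0, 0, 0, 0, -35, 0, 0, 0, 0, 0, -60, 0, 0, 0, 0, 0, -90, 0, 0, 0, 0, 0, -110, 0, 0, 0, 0, 0, -110, 0, 0, 0, 0, 0, -110, 0, 0, 0, 0, 0, -110, 0, 0, 0, 0]}}

```text
time_s: 43.05
position: [0.4379, 0.0971, 0.134]
tcp_rot: [[-0.979, -0.002, -0.202], [0.202, 0.0, -0.979], [0.002, -1.0, 0.0]]
force: [-0.5, 0.2, -4.3]
opening: 0.682
```

```bash
cat >> h.py <<'E'
BX=np.array([583.2,251.5]); BY=10.1
def boxT(X,Z,t=0,Y=0):
    c,s=np.cos(np.radians(BY)),np.sin(np.radians(BY))
    return (round(BX[0]+c*X-s*Y,1),round(BX[1]+s*X+c*Y,1),Z,BY-90,t)
E
python3 - <<'E'
from h import *
delta(boxT(7.3,135,0),boxT(7.3,135,20))
im,d=bot.capture("scene"); cv2.imwrite("pics/s7.png",cv2.resize(im[200:350,260:460],(800,600))[:,:,::-1])
bot.capture("top"); print(bot.read_state()["force"])
E
```

```text
t 43.05 p [437.9  97.1 134. ] psi -101.7 tooly [-0.002  0.    -1.   ] F [-0.52  0.2  -4.33] open 0.682
 joints [ -1.8  28.  112.8   0.   39.3  99.8]
 -> (np.float64(590.4), np.float64(252.8), 135, -79.9, 0) shift [-117.9   -1.4 -183.3] turn [  0.  -21.8   0.1]
 -> (np.float64(590.4), np.float64(252.8), 135, -79.9, 20) shift [-117.9   -1.4 -183.3] turn [ -3.8 -21.5  19.9]
[-0.31329202  0.35273108 -4.8778856 ]
```

View pics/s7.png

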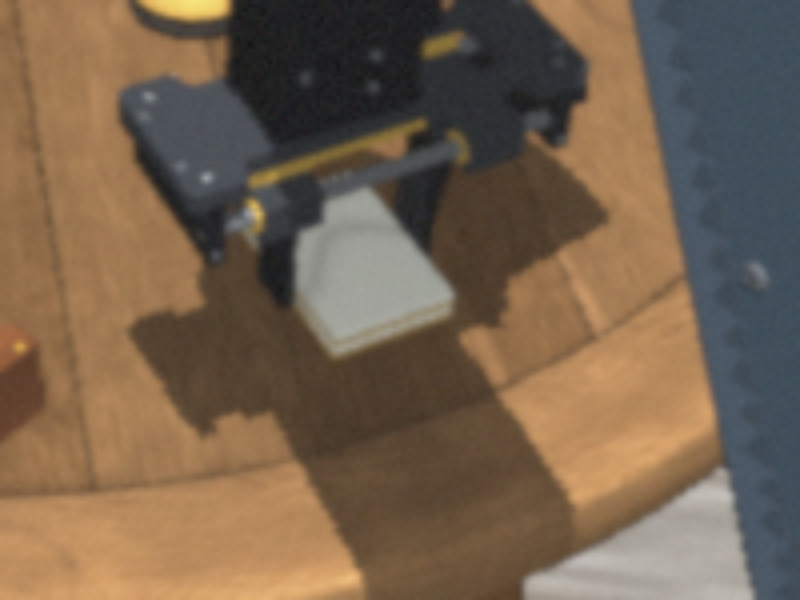

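Both coasters are lifted as one pile, about 4.6 N and square. On to the approach above the box with a 20° tilt.

Call:
{"op": "jog_arm", "data": {"motion": [-20, -1, -30, 0, -4, 0, -40, -1, -60, 0, -8, 0, -60, -1, -92, 0, -13, 0, -80, -1, -124, 0, -17, 0, -100, -1, -155, 0, -21.8, 0, -118, -1, -183, -1, -21.8, 5, -118, -1, -183, -2, -21.7, 10, -118, -1, -183, -3, -21.6, 15, -118, -1, -183, -3.8, -21.5, 20, -118, -1, -183, -3.8, -21.5, 20, -118, -1, -183, -3.8, -21.5, 20, -118, -1, -183, -3.8, -21.5, 20, -118, -1, -183, -3.8, -21.5, 20]}}

```text
time_s: 44.78
position: [0.5919, 0.2526, 0.136]
tcp_rot: [[-0.924, 0.341, 0.175], [-0.164, 0.06, -0.985], [-0.346, -0.938, 0.001]]
force: [-0.7, 0.1, -4.5]
opening: 0.686
```

Run:
```python
from h import *
for t in(20,): 
  b=25;c,s=np.cos(np.radians(t)),np.sin(np.radians(t))
  dx,dz=b*s-45*c,-b*c-45*s
  print("T1",-47.5+16*s-dx,13-dz)
T1=(-47.5+16*s-dx,13-dz)
delta(boxT(T1[0]+15,135,20),boxT(T1[0]+15,T1[1]+5.5+10,20),boxT(T1[0]+15,T1[1]+5.5,20),boxT(*T1,20))
a=[]
for n,(u0,u1,v0,v1) in(("top",(205,305,190,290)),("scene",(195,295,235,335))):
    im,d=bot.capture(n); a.append(cv2.resize(im[v0:v1,u0:u1],(400,400),interpolation=cv2.INTER_CUBIC))
cv2.imwrite("pics/b1.png",np.hstack(a)[:,:,::-1])
```

```text
T1 -8.292013354565135 51.8832219693028
t 44.77 p [591.9 252.6 136. ] psi -79.9 tooly [ 0.341  0.06  -0.938] F [-0.68  0.06 -4.51] open 0.686
 joints [13.8 34.8 99.4 -3.  25.6 96.2]
 -> (np.float64(589.8), np.float64(252.7), 135, -79.9, 20) shift [ 2.3  0.2 -0.5] turn [-0.  -0.  -0.3]
 -> (np.float64(589.8), np.float64(252.7), np.float64(67.38322196930281), -79.9, 20) shift [25.7 63.7 -0.6] turn [-0.  -0.  -0.3]
 -> (np.float64(589.8), np.float64(252.7), np.float64(57.3832219693028), -79.9, 20) shift [29.2 73.  -0.6] turn [-0.  -0.  -0.3]
 -> (np.float64(575.0), np.float64(250.0), np.float64(51.8832219693028), -79.9, 20) shift [45.2 73.  -0.5] turn [-0.  -0.  -0.3]
```

View pics/b1.png

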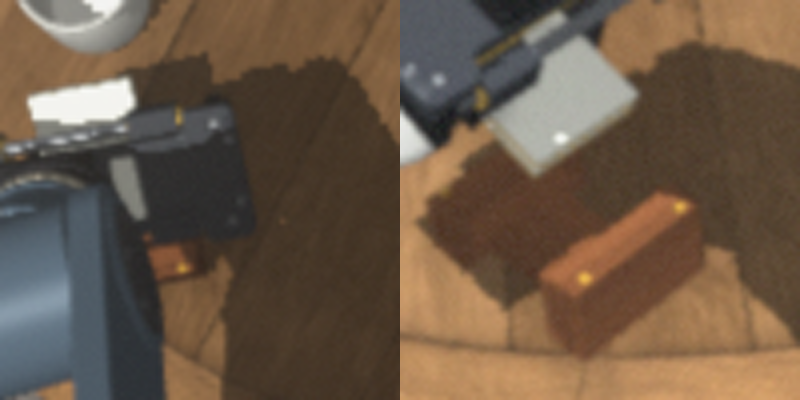

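The pile is tilted low-end toward the lip, above the box. Descending inside the opening.

Call:
{"op": "jog_arm", "data": {"motion": [10, 20, -0.5, 0, 0, 0, 17, 40, -0.5, 0, 0, 0, 23, 55, -0.5, 0, 0, 0, 25.7, 63.5, -0.5, 0, 0, -0.3, 25.7, 63.5, -0.5, 0, 0, -0.3, 25.7, 63.5, -0.5, 0, 0, -0.3, 25.7, 63.5, -0.5, 0, 0, -0.3]}}

```text
time_s: 45.75
position: [0.5896, 0.2528, 0.0682]
tcp_rot: [[-0.925, 0.337, 0.175], [-0.164, 0.059, -0.985], [-0.343, -0.94, 0.001]]
force: [-0.1, -0.1, -4.4]
opening: 0.684
```

Run:
```python
from h import *
T1=(-8.3,51.9)
delta(boxT(T1[0]+15,T1[1]+5.5,20),boxT(*T1,20))
a=[]
for n,(u0,u1,v0,v1) in(("top",(205,305,190,290)),("scene",(195,295,235,335))):
    im,d=bot.capture(n); a.append(cv2.resize(im[v0:v1,u0:u1],(400,400),interpolation=cv2.INTER_CUBIC))
cv2.imwrite("pics/b2.png",np.hstack(a)[:,:,::-1])
```

```text
t 45.75 p [589.6 252.8  68.2] psi -79.9 tooly [ 0.337  0.059 -0.94 ] F [-0.1  -0.08 -4.4 ] open 0.684
 joints [ 13.8  41.4 101.2  -4.4  17.4  97.7]
 -> (np.float64(589.8), np.float64(252.7), 57.4, -79.9, 20) shift [ 3.6 10.2  0.1] turn [-0. -0. -0.]
 -> (np.float64(575.0), np.float64(250.0), 51.9, -79.9, 20) shift [19.6 10.3  0.2] turn [-0. -0. -0.]
```

View pics/b2.png

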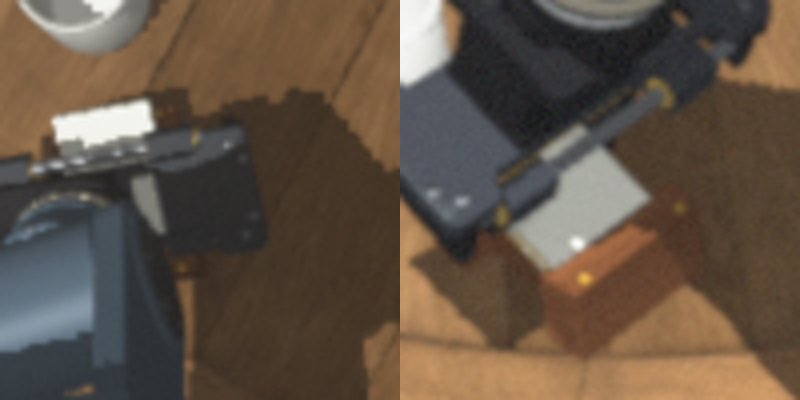

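The low end sits just inside the lip edge. Going down 10 mm, then sliding under the lip.

Call:
{"op": "jog_arm", "data": {"motion": [2, 5, 0, 0, 0, 0, 3.5, 10, 0, 0, 0, 0, 3.5, 10, 0, 0, 0, 0, 3.5, 10, 0, 0, 0, 0]}}

```text
time_s: 46.35
position: [0.5892, 0.2526, 0.0566]
tcp_rot: [[-0.926, 0.336, 0.175], [-0.165, 0.059, -0.985], [-0.341, -0.94, 0.001]]
force: [0.4, -0.6, -5.1]
opening: 0.686
```

Call:
{"op": "jog_arm", "data": {"motion": [4, 0, 0, 0, 0, 0, 8, 0, 0, 0, 0, 0, 12, 0, 0, 0, 0, 0, 14.5, 0, 0, 0, 0, 0, 14.5, 0, 0, 0, 0, 0, 14.5, 0, 0, 0, 0, 0, 14.5, 0, 0, 0, 0, 0]}}

```text
time_s: 47.22
position: [0.576, 0.2503, 0.052]
tcp_rot: [[-0.925, 0.336, 0.175], [-0.165, 0.059, -0.985], [-0.341, -0.94, 0.001]]
force: [0.1, -0.2, -4.9]
opening: 0.686
```

Run:
```python
from h import *
delta(boxT(-8.3,51.9,20))
a=[]
for n,(u0,u1,v0,v1) in(("top",(205,305,190,290)),("scene",(195,295,235,335))):
    im,d=bot.capture(n); a.append(cv2.resize(im[v0:v1,u0:u1],(400,400),interpolation=cv2.INTER_CUBIC))
cv2.imwrite("pics/b3.png",np.hstack(a)[:,:,::-1])
```

```text
t 47.23 p [576.  250.3  52. ] psi -79.9 tooly [ 0.336  0.059 -0.94 ] F [ 0.07 -0.15 -4.88] open 0.686
 joints [ 13.9  42.6 103.4  -5.5  14.2  99. ]
 -> (np.float64(575.0), np.float64(250.0), 51.9, -79.9, 20) shift [ 1.  -0.3  0.1] turn [-0. -0.  0.]
```

View pics/b3.png

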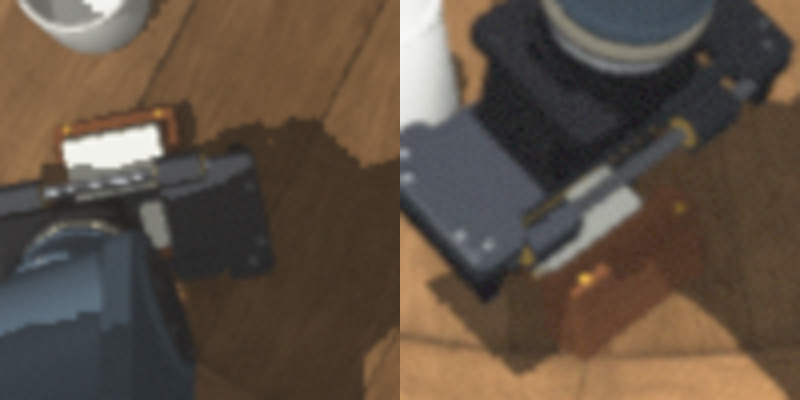

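It is under the lip with no contact yet. I'll nudge it home to the wall, watching the force.

Call:
{"op": "jog_arm", "data": {"motion": [0.7, -0.3, 0, 0, 0, 0, 1.5, -0.3, 0, 0, 0, 0, 1.5, -0.3, 0, 0, 0, 0, 1.5, -0.3, 0, 0, 0, 0]}}

```text
time_s: 47.82
position: [0.5743, 0.25, 0.0516]
tcp_rot: [[-0.926, 0.336, 0.175], [-0.165, 0.059, -0.985], [-0.341, -0.94, 0.001]]
force: [-0.1, 0.6, -3.7]
opening: 0.683
```

Call:
{"op": "jog_arm", "data": {"motion": [0.7, -0.2, 0, 0, 0, 0, 1, -0.3, 0, 0, 0, 0, 1, -0.3, 0, 0, 0, 0]}}

```text
time_s: 48.2
position: [0.5736, 0.2499, 0.0517]
tcp_rot: [[-0.925, 0.337, 0.175], [-0.165, 0.059, -0.985], [-0.342, -0.94, 0.001]]
force: [0.7, -0.5, -4.0]
opening: 0.687
```

Call:
{"op": "jog_arm", "data": {"motion": [0.7, -0.2, 0, 0, 0, 0, 1, -0.3, 0, 0, 0, 0, 1, -0.3, 0, 0, 0, 0]}}

```text
time_s: 48.58
position: [0.5734, 0.2499, 0.052]
tcp_rot: [[-0.925, 0.338, 0.175], [-0.164, 0.06, -0.985], [-0.344, -0.939, 0.0]]
force: [2.8, 0.4, -5.7]
opening: 0.69
```

Call:
{"op": "jog_arm", "data": {"motion": [0.7, -0.2, 0, 0, 0, 0, 1, -0.3, 0, 0, 0, 0, 1, -0.3, 0, 0, 0, 0]}}

```text
time_s: 48.95
position: [0.5733, 0.2498, 0.0522]
tcp_rot: [[-0.924, 0.34, 0.175], [-0.164, 0.06, -0.985], [-0.345, -0.938, 0.0]]
force: [4.6, 1.1, -6.1]
opening: 0.687
```

Run:
```python
from h import *
delta(boxT(-8.3,51.9,20))
```

```text
t 48.95 p [573.3 249.8  52.2] psi -79.9 tooly [ 0.34   0.06  -0.938] F [ 4.62  1.1  -6.14] open 0.687
 joints [ 13.9  42.5 103.9  -5.8  13.5  99.3]
 -> (np.float64(575.0), np.float64(250.0), 51.9, -79.9, 20) shift [-1.5  0.9  0.1] turn [-0.  -0.  -0.2]
```

Contact force of about 4.6 N: the end is home at the wall. I'll back off a hair and lower the other end.

Call:
{"op": "jog_arm", "data": {"motion": [-1, 0.2, 0, 0, 0, 0, -2.3, 0.4, 0, 0, 0, 0, -2.3, 0.4, 0, 0, 0, 0, -2.3, 0.4, 0, 0, 0, 0]}}

```text
time_s: 49.45
position: [0.5735, 0.2498, 0.0519]
tcp_rot: [[-0.925, 0.336, 0.175], [-0.165, 0.059, -0.985], [-0.341, -0.94, 0.001]]
force: [3.8, 0.8, -6.1]
opening: 0.684
```

Run:
```python
from h import *
b=25;L=[]
for t in(20,15,10,5,0):
  c,s=np.cos(np.radians(t)),np.sin(np.radians(t))
  L.append(boxT(-48.3+16*s-(b*s-45*c),12.8+b*c+45*s,t))
delta(*L)
```

```text
t 49.45 p [573.5 249.8  51.9] psi -79.9 tooly [ 0.336  0.059 -0.94 ] F [ 3.84  0.8  -6.07] open 0.684
 joints [ 13.9  42.5 103.7  -5.6  13.9  99.1]
 -> (np.float64(574.2), np.float64(249.9), np.float64(51.68322196930281), -79.9, 20) shift [-0.6  0.4  0.1] turn [-0.  -0.   0.1]
 -> (np.float64(576.1), np.float64(250.2), np.float64(48.59500268684013), -79.9, 15) shift [-1.4  4.   0.1] turn [-0.  -0.  -4.9]
 -> (np.float64(577.7), np.float64(250.5), np.float64(45.23436182031707), -79.9, 10) shift [-1.8  7.7  0.1] turn [-0.  -0.  -9.9]
 -> (np.float64(579.0), np.float64(250.8), np.float64(41.62687587593826), -79.9, 5) shift [-1.8 11.5  0. ] turn [ -0.   -0.  -14.9]
 -> (np.float64(580.0), np.float64(250.9), np.float64(37.8), -79.9, 0) shift [-1.4 15.5  0.1] turn [ -0.   -0.  -19.9]
```

Call:
{"op": "jog_arm", "data": {"motion": [-1, 0.3, 0, 0, 0, 0, -1, 0.3, 0, 0, 0, 0, -1, 0.3, 0, 0, 0, 0, -1, 0.3, 0, 0, 0, 0]}}

```text
time_s: 49.95
position: [0.5737, 0.2499, 0.0516]
tcp_rot: [[-0.926, 0.334, 0.175], [-0.165, 0.059, -0.985], [-0.339, -0.941, 0.001]]
force: [1.2, -0.0, -4.5]
opening: 0.688
```

Run:
```python
from h import *
b=25;L=[]
for t in(20,15,10,5,0):
  c,s=np.cos(np.radians(t)),np.sin(np.radians(t))
  L.append(boxT(-48.3+16*s-(b*s-45*c),12.8+b*c+45*s,t))
delta(*L)
```

```text
t 49.95 p [573.7 249.9  51.6] psi -79.9 tooly [ 0.334  0.059 -0.941] F [ 1.18 -0.04 -4.5 ] open 0.688
 joints [ 13.9  42.6 103.6  -5.6  14.1  99. ]
 -> (np.float64(574.2), np.float64(249.9), np.float64(51.68322196930281), -79.9, 20) shift [-0.5  0.1  0.1] turn [-0.1 -0.   0.2]
 -> (np.float64(576.1), np.float64(250.2), np.float64(48.59500268684013), -79.9, 15) shift [-1.3  3.7  0.1] turn [-0.1 -0.  -4.8]
 -> (np.float64(577.7), np.float64(250.5), np.float64(45.23436182031707), -79.9, 10) shift [-1.7  7.4  0.1] turn [-0.  -0.  -9.8]
 -> (np.float64(579.0), np.float64(250.8), np.float64(41.62687587593826), -79.9, 5) shift [-1.7 11.2  0. ] turn [ -0.   -0.  -14.8]
 -> (np.float64(580.0), np.float64(250.9), np.float64(37.8), -79.9, 0) shift [-1.3 15.2  0.1] turn [ -0.   -0.  -19.8]
```

Call:
{"op": "jog_arm", "data": {"motion": [-0.8, 0.5, 0, 0, 0, 0, -1.3, 2, 0, 0, 0, -2.5, -1.6, 3.7, 0, 0, 0, -4.8, -1.8, 5.5, 0, 0, 0, -7.3, -1.9, 7.4, 0, 0, 0, -9.8, -1.9, 7.4, 0, 0, 0, -9.8, -1.9, 7.4, 0, 0, 0, -9.8]}}

```text
time_s: 50.82
position: [0.5779, 0.2506, 0.0453]
tcp_rot: [[-0.969, 0.172, 0.175], [-0.172, 0.03, -0.985], [-0.175, -0.985, 0.001]]
force: [0.5, -0.2, -4.4]
opening: 0.688
```

Run:
```python
from h import *
b=25;L=[]
for t in(10,5,0):
  c,s=np.cos(np.radians(t)),np.sin(np.radians(t))
  L.append(boxT(-48.3+16*s-(b*s-45*c),12.8+b*c+45*s,t))
delta(*L)
im=zrect("top",560,680,200,300,20,60,.03,50)
```

```text
t 50.83 p [577.9 250.6  45.3] psi -79.9 tooly [ 0.172  0.03  -0.985] F [ 0.51 -0.16 -4.43] open 0.688
 joints [13.6 43.9 96.3 -1.3 29.8 94.6]
 -> (np.float64(577.7), np.float64(250.5), np.float64(45.23436182031707), -79.9, 10) shift [ 0.2 -0.   0.1] turn [-0.  -0.  -0.1]
 -> (np.float64(579.0), np.float64(250.8), np.float64(41.62687587593826), -79.9, 5) shift [-0.5  3.8 -0. ] turn [-0.  -0.  -5.1]
 -> (np.float64(580.0), np.float64(250.9), np.float64(37.8), -79.9, 0) shift [-0.8  7.7  0.1] turn [ -0.   -0.  -10.1]
top 195 [233. 222.] [625.7 259.1] [25.  81.1] 9.8 slope deg [-29.6  -4.7] z 35.7
```

Call:
{"op": "jog_arm", "data": {"motion": [-0.3, 1.8, 0, 0, 0, -2.5, -0.6, 3.8, 0, 0, 0, -5, -0.8, 5.7, 0, 0, 0, -7.5, -0.9, 7.5, 0, 0, 0, -10.1, -0.9, 7.5, 0, 0, 0, -10.1, -0.9, 7.5, 0, 0, 0, -10.1, -0.9, 7.5, 0, 0, 0, -10.1]}}

```text
time_s: 51.75
position: [0.5802, 0.2511, 0.0384]
tcp_rot: [[-0.985, 0.0, 0.175], [-0.175, -0.001, -0.985], [-0.0, -1.0, 0.001]]
force: [-0.1, -1.3, -3.8]
opening: 0.684
```

Run:
```python
from h import *
delta(boxT(-3.3,37.2,0))
a=[]
for n,(u0,u1,v0,v1) in(("top",(205,305,190,290)),("scene",(195,295,235,335))):
    im,d=bot.capture(n); a.append(cv2.resize(im[v0:v1,u0:u1],(400,400),interpolation=cv2.INTER_CUBIC))
cv2.imwrite("pics/b4.png",np.hstack(a)[:,:,::-1])
```

```text
t 51.75 p [580.2 251.1  38.4] psi -79.9 tooly [ 0.    -0.001 -1.   ] F [-0.12 -1.33 -3.82] open 0.684
 joints [13.3 46.4 88.6 -0.1 45.  93.3]
 -> (np.float64(580.0), np.float64(250.9), 37.2, -79.9, 0) shift [0.2 1.2 0.2] turn [-0. -0. -0.]
```

View pics/b4.png

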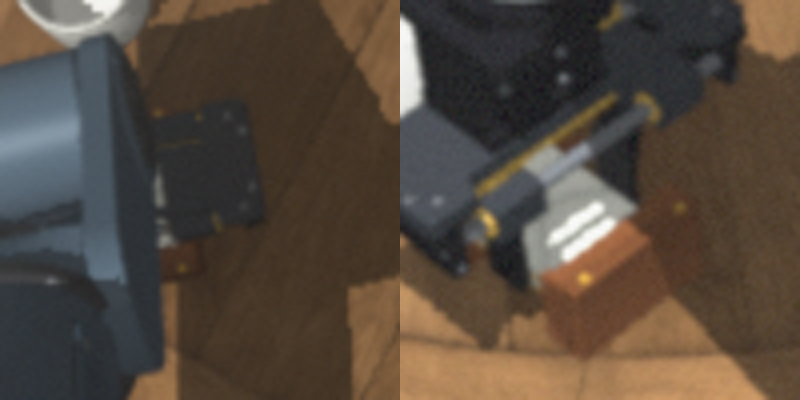

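Call:
{"op": "jog_arm", "data": {"motion": [0, 0.7, 0, 0, 0, 0, 0, 1.2, 0, 0, 0, 0, 0, 1.6, 0, 0, 0, 0, 0, 1.6, 0, 0, 0, 0, 0, 1.6, 0, 0, 0, 0]}}

```text
time_s: 52.48
position: [0.5809, 0.2511, 0.037]
tcp_rot: [[-0.985, 0.001, 0.175], [-0.175, -0.001, -0.985], [-0.001, -1.0, 0.001]]
force: [-1.0, -0.4, -1.5]
opening: 0.684
```

The weight is now mostly on the floor. Releasing and retracting straight up.

Call:
{"op": "jog_arm", "data": {"motion": [0, 0.3, 0, 0, 0, 0, 0, 0.3, 0, 0, 0, 0, 0, 0.3, 0, 0, 0, 0, 0, 0.3, 0, 0, 0, 0, 0, -10, 0, 0, 0, 0, 0, -40, 0, 0, 0, 0, 0, -80, 0, 0, 0, 0, 0, -140, 0, 0, 0, 0, 0, -140, 0, 0, 0, 0, 0, -140, 0, 0, 0, 0], "gripper": 1.0}}

```text
time_s: 53.72
position: [0.5804, 0.2511, 0.1773]
tcp_rot: [[-0.985, 0.001, 0.175], [-0.175, -0.0, -0.985], [-0.001, -1.0, 0.001]]
force: [-0.7, 0.8, -0.7]
opening: 0.996
```

Call:
{"op": "jog_arm", "data": {"motion": [40, 0, 50, 0, 0, 0, 50, -20, 100, 0, 0, 0, 60, -40, 150, 0, 0, 0, 70, -40, 200, 0, 0, 0, 70, -40, 250, 0, 0, 0, 70, -40, 250, 0, 0, 0, 70, -40, 250, 0, 0, 0, 70, -40, 250, 0, 0, 0]}}

```text
time_s: 54.72
position: [0.5547, -0.0057, 0.2161]
tcp_rot: [[-0.984, -0.001, 0.177], [-0.177, 0.0, -0.984], [0.001, -1.0, -0.001]]
force: [0.2, 0.3, -0.3]
opening: 1.003
```

Run:
```python
from h import *
delta()
for n in("top","scene"):
    im=zrect(n,510,660,190,310,25,31,.028,50)
    zrect(n,370,580,-400,-180,12.5,25,.016)
    cv2.imwrite(f"pics/f_{n}.png",im[:,:,::-1])
    u0,u1,v0,v1=(205,275,205,275) if n=="top" else (195,275,255,335)
    cv2.imwrite(f"pics/fb_{n}.png",cv2.resize(im[v0:v1,u0:u1],(400,400),interpolation=cv2.INTER_CUBIC)[:,:,::-1])
cv2.imwrite("pics/fb.png",np.hstack([cv2.imread("pics/fb_top.png"),cv2.imread("pics/fb_scene.png")]))
```

```text
t 54.73 p [554.7  -5.7 216.1] psi -79.8 tooly [-0.001  0.    -1.   ] F [ 0.23  0.29 -0.28] open 1.003
 joints [-12.1  26.9  93.9  -0.   59.2  67.7]
top 548 [236. 238.] [587.3 252.6] [77.2 60.2] 9.9 slope deg [ 0.1 -0.1] z 28.1
top 734 [443. 271.] [ 495.5 -285.8] [60.9 90.5] 66.4 slope deg [0.  0.3] z 16.1
top 746 [431. 301.] [ 416.3 -251.1] [91.4 63.5] 67.8 slope deg [0.1 0. ] z 16.0
scene 780 [230. 287.] [600.2 253.8] [73.7 66.5] 8.9 slope deg [-0.6 -0.3] z 28.6
```

View pics/fb.png

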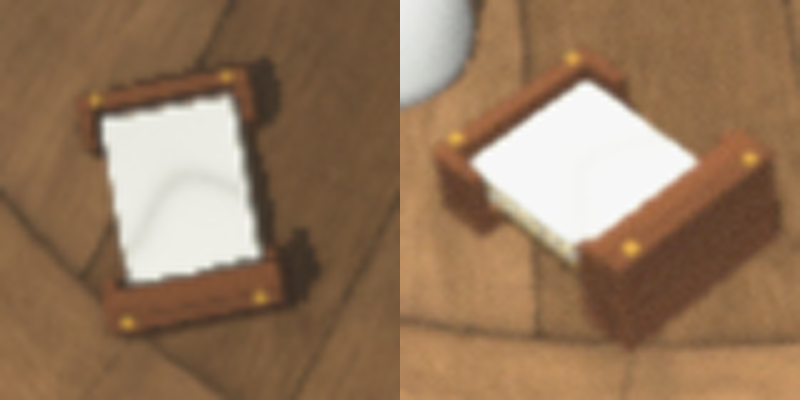

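View pics/f_top.png

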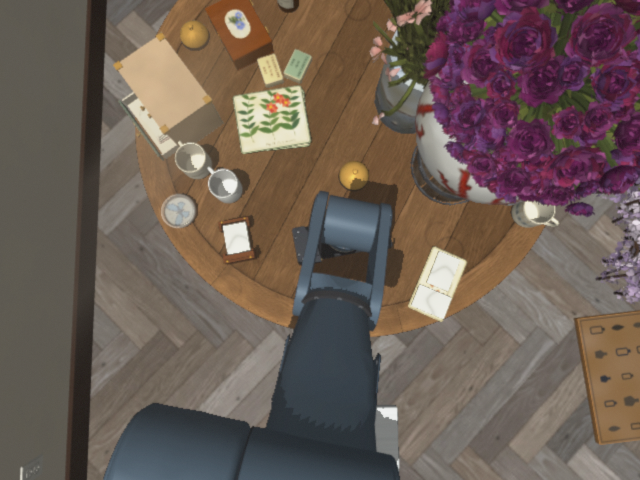

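View pics/f_scene.png

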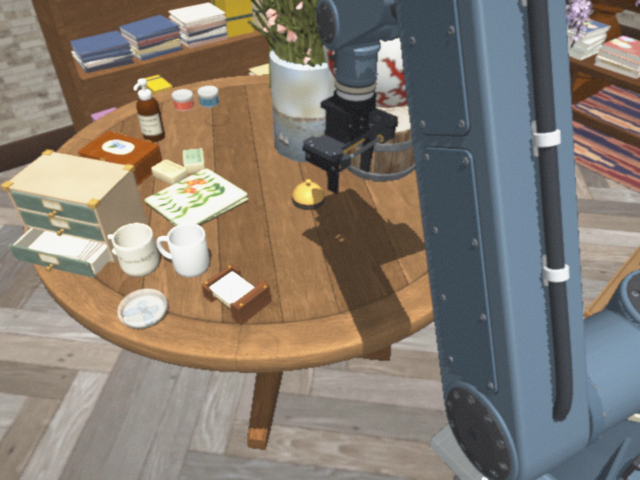

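The box shows the pile flat with its top at 28.1 mm (12 + 16), under the lip at (236,238). Both dummies are flat on the tray at (443,271) and (431,301). Bell, mug and dish are where they stood. Handing in.

Run:
```python
from rig import bot
print(bot.hand_in())
```

```text
the job is handed in; nothing more can be done
None
```

The coaster set is made up and handed in at about 55 s of the 210 s allowed. No verdict came back.

- **Weighing:** I found four coasters and lifted each one. Two weighed about 0.2–0.4 N and were the dummies. The other two weighed about 2.5 N and 1.9 N and were sound.
- **Dummies:** Both lie flat on the tray, with their tops at 16 mm and no measurable slope. The second dummy was found about 3 cm off its place after I had laid it down, hanging over the tray edge. I picked it up and set it back, and the later looks showed it in place.
- **Sound coasters:** I stacked the two squarely and lifted them together, at about 4.6 N. I tilted the pile 20° and slid its low end under the lip until it touched the wall, with about 4.6 N of contact force. Then I backed off a hair, lowered the other end and released it.
- **Last checks:**
  - The pile's top is at 28.1 mm against the expected 28, with slope within 0.1° in the top view. The scene view read 28.6 mm and up to 0.6°, with the pile partly hidden there.
  - The far end is about 43 mm from the box centre, short of the low wall's face at 48. That puts the lipped end roughly 11 mm under the lip and about 1 mm off the wall. I worked out that end from the far one, because the lip hides it.
  - By eye in both pictures, the bell, mug and dish look unmoved.
  - The gripper is clear of everything.

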